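Book in a delivery of key blanks with the hand scanner

TASK

Set the delivered cartons out in a neat row on the grey tray: each flat, label up, in the middle of a yellow-outlined bay of its own with its long side along the bay's (any bay will do; there are three or four, the small blue case counting as one). When all are in the row, pick up the hand scanner and book them in, aiming its window from about 10 cm at the middle of each barcode label and holding it still there for a full second, in this order, passing over those that were not delivered: light-blue carton, yellow carton, white carton, small blue case. Finally stand the scanner upright on the middle of its charging pad again, with the row still neat, and leave the tape, pliers and screwdriver where they lie.

Things in the scene. Friction and masses are not known exactly. Their poses are not given: they have to be found in the camera images.
- tray: Fixed grey tray on a plywood plinth, 160 mm along its x, 404 mm along its y. Origin under its centre on the bench, x away from the robot (turned a little), z up. Floor 30 mm, steel rim 35 mm above the bench. Four yellow-outlined bays, 123 x 84 mm, side by side along y, 100 mm apart, with low steel ribs between them (8 mm thick, 10 mm above the floor), their long sides along the tray's x.
- bay_1 (a point): Centre of bay 1 (the leftmost, at the tray's +y end), on the tray floor.
- bay_2 (a point): Centre of bay 2 (second from the left), on the tray floor.
- bay_3 (a point): Centre of bay 3 (third from the left), on the tray floor.
- bay_4 (a point): Centre of bay 4 (the rightmost), on the tray floor.
- pad: Fixed black charging pad, 100 mm along its x by 80 mm along its y, 10 mm high, with a dark rubber patch 64 x 54 mm in the centre. Origin under its centre on the bench.
- scanner: Loose pistol-shaped scanner, 0.2 kg, upright on its pad. Origin: underside of foot, below the handle's middle; x to the front, z up. Foot 60x50x10 mm (x -26 to 34), handle 34x30 mm, grey head 80 mm long (x -35 to 45), 36 mm wide in y with flat sides, z 80 to 116; black nose 44 mm wide, out to x 68, down to z 67. Grip across the 36 mm of the head, from above.
- scanner_grip (a point): Point in the middle of the scanner's head where to grip it, at (3, 0, 98) mm in the scanner's frame; 18 mm below the top of the head.
- window: Centre of the glass reading window (red line across it) on the scanner's nose, at (54, 0, 78) mm in the scanner's frame, fixed to it. Its z axis is the reading beam, out of the window, forward and 55 degrees below level when the scanner is upright. Reads best about 100 mm from the label; not under 60 mm or over 160 mm.
- blue_carton: Light-blue carton with red and white printing, 66 mm along its x, 101 mm along its y, 46 mm high, loose; may be absent. Origin at the centre of its underside, z up. Grip it across its short side (x).
- blue_carton_label (a point): Centre of the white barcode label (44 x 32 mm) on the top of the large light-blue carton, 46 mm above its underside.
- yellow_carton: Yellow carton with a red band, 61 mm along its x, 91 mm along its y, 60 mm high, loose; may be absent. Origin at the centre of its underside, z up. Grip it across its short side (x).
- yellow_carton_label (a point): Centre of the white barcode label (44 x 32 mm) on the top of the yellow carton, 60 mm above its underside.
- white_carton: White carton with blue and red printing, 56 mm along its x, 86 mm along its y, 40 mm high, loose; may be absent. Origin at the centre of its underside, z up. Grip it across its short side (x).
- white_carton_label (a point): Centre of the white barcode label (44 x 32 mm) on the top of the white carton, 40 mm above its underside.
- small_case: Small deep-blue plastic case with a snap lid (shut; its upper half, 16 to 31 mm high, is the full 45 mm wide, below that it is about 41 mm), 45 mm along its x, 61 mm along its y, 31 mm high, loose; may be absent. Origin at the centre of its underside, z up. Grip it across its short side (x).
- small_case_label (a point): Centre of the white barcode label (44 x 32 mm) on the top of the small blue case, 31 mm above its underside.
- tape: Roll of masking tape, 104 mm across and 24 mm high, lying flat: a bystander. Origin at the centre of its underside.
- screwdriver: Yellow screwdriver, 172 mm long, lying on the bench near its front edge: a bystander. Origin at the centre of its underside.
- pliers: Red pliers, 196 mm long, lying behind the tray, under the shelf with hanging keys: a bystander. That shelf is solid: its front edge runs along y at x = 0.65 m for y below 0.17 m, its underside 0.34 m above the bench; keep the hand and wrist in front of it. Origin at the centre of their underside.

How it is judged:
On the way, in this order (a step that is already met when the one before it is completed fails the run):
1. all delivered cartons stand released in bays of the tray ((horizontal distance between blue_carton and bay_1 below 0.013 m or horizontal distance between blue_carton and bay_2 below 0.013 m or horizontal distance between blue_carton and bay_3 below 0.013 m or horizontal distance between blue_carton and bay_4 below 0.013 m) and angle between the y axis of each of blue_carton, yellow_carton, white_carton, small_case and the x axis of tray, either way round below 0.14 rad and angle between each of blue_carton, yellow_carton, white_carton, small_case's own z axis and vertical below 0.08 rad and z of blue_carton in the frame of tray between 0.026 and 0.035 m and contact force between each of blue_carton, yellow_carton, white_carton, small_case and the fingers below 0.1 N and linear speed of each of blue_carton, yellow_carton, white_carton, small_case below 0.02 m/s and (horizontal distance between yellow_carton and bay_1 below 0.013 m or horizontal distance between yellow_carton and bay_2 below 0.013 m or horizontal distance between yellow_carton and bay_3 below 0.013 m or horizontal distance between yellow_carton and bay_4 below 0.013 m) and z of yellow_carton in the frame of tray between 0.026 and 0.035 m and (horizontal distance between white_carton and bay_1 below 0.013 m or horizontal distance between white_carton and bay_2 below 0.013 m or horizontal distance between white_carton and bay_3 below 0.013 m or horizontal distance between white_carton and bay_4 below 0.013 m) and z of white_carton in the frame of tray between 0.026 and 0.035 m and (horizontal distance between small_case and bay_1 below 0.013 m or horizontal distance between small_case and bay_2 below 0.013 m or horizontal distance between small_case and bay_3 below 0.013 m or horizontal distance between small_case and bay_4 below 0.013 m) and z of small_case in the frame of tray between 0.026 and 0.035 m), for 0.2 s.
2. the scanner reads the label of the large light-blue carton: held still for 0.9 s, window 60 to 160 mm from the label, beam within 15 mm of its middle (z of blue_carton_label in the frame of window between 0.06 and 0.16 m and x of blue_carton_label in the frame of window between -0.015 and 0.015 m and y of blue_carton_label in the frame of window between -0.015 and 0.015 m and angle between the z axis of window and the z axis of blue_carton, either way round below 0.9 rad), for 0.9 s.
3. the scanner reads the label of the yellow carton: held still for 0.9 s, window 60 to 160 mm from the label, beam within 15 mm of its middle (z of yellow_carton_label in the frame of window between 0.06 and 0.16 m and x of yellow_carton_label in the frame of window between -0.015 and 0.015 m and y of yellow_carton_label in the frame of window between -0.015 and 0.015 m and angle between the z axis of window and the z axis of yellow_carton, either way round below 0.9 rad), for 0.9 s.
4. the scanner reads the label of the white carton: held still for 0.9 s, window 60 to 160 mm from the label, beam within 15 mm of its middle (z of white_carton_label in the frame of window between 0.06 and 0.16 m and x of white_carton_label in the frame of window between -0.015 and 0.015 m and y of white_carton_label in the frame of window between -0.015 and 0.015 m and angle between the z axis of window and the z axis of white_carton, either way round below 0.9 rad), for 0.9 s.
5. the scanner reads the label of the small blue case: held still for 0.9 s, window 60 to 160 mm from the label, beam within 15 mm of its middle (z of small_case_label in the frame of window between 0.06 and 0.16 m and x of small_case_label in the frame of window between -0.015 and 0.015 m and y of small_case_label in the frame of window between -0.015 and 0.015 m and angle between the z axis of window and the z axis of small_case, either way round below 0.9 rad), for 0.9 s.
At the end, for the whole second after the job is handed in: Every delivered carton lies flat on the tray floor within 13 mm of the centre of a bay, its long side within 8 degrees of the bay's, released and at rest; the scanner stands upright on its pad within 20 mm of the middle, released and at rest (all of step 1 and x of scanner in the frame of pad between -0.022 and 0.022 m and y of scanner in the frame of pad between -0.02 and 0.02 m and angle between scanner's own z axis and vertical below 0.1 rad and height (world z) of scanner between 0.006 and 0.014 m and linear speed of scanner below 0.02 m/s and contact force between scanner and the fingers below 0.1 N); the robot touches nothing.
It fails at once if the tape moved more than 30 mm (distance of tape from where it was at the start of the episode above 0.03 m).
It fails at once if the screwdriver moved more than 30 mm (distance of screwdriver from where it was at the start of the episode above 0.03 m).
It fails at once if the pliers moved more than 30 mm (distance of pliers from where it was at the start of the episode above 0.03 m).
Of blue_carton, yellow_carton, white_carton, small_case only 3 to 4 are there at a start; the rules pass over those that are not, and their reading is None.
At some moment in a run one of blue_carton, yellow_carton, white_carton, small_case may be knocked a few centimetres aside while the robot is not near it.
It also fails if it takes over 210 s, if anything falls off the work surface, if the arm or the gripper's body presses on something with over 40 N, if the wrist force passes 120 N, or if a joint passes its speed limit or range.

ROBOT

A 7-joint arm with a two-finger parallel gripper is mounted at the origin on a cart in front of the work surface, level with it; the furniture and walls round the work are solid. World frame = base frame: x ahead of the robot, y to its left, z up, the work surface at z = 0. Lengths are in m, angles in rad, forces in N, time in s.
With the tool pointing down it reaches from about 0.425 to 0.925 m from the base axis. Payload 6.8 kg.
Tool frame: the origin (TCP) lies on the mounting face of the last link; the fingertips stand 173 mm ahead of it and the grasp point (between the pads) lies 155 mm ahead of it; z points along the fingers, y is the line along which they close (so a half turn about z gives the same grasp; the last joint's range is limited). The gripper opens to 85 mm and grips with 20 to 120 N. Pads are 22 mm wide; open, the fingers measure 114 mm over their backs; the gripper's body (76 mm by 85 mm) begins 54 mm behind the grasp point. The pads swing forward as they close: fully open they stand 13 mm farther back than shut.
Start: joints at [1.178, 0.477, 0.022, 1.555, -0.011, 1.109, -0.083], TCP at [0.19, -0.648, 0.405] pointing down, gripper open.
Joint ranges: [-2.96, 2.96], [-0.34, 2.1], [-1.41, 1.46], [0.24, 2.44], [-1.37, 4.51], [0.17, 1.92], [-2.96, 2.96]. Speed limits (rad/s): [2.39, 2.39, 3.14, 3.14, 3.14, 3.14, 3.14].

INTERFACE

Orientations are given as a unit quaternion [w, x, y, z].
In Python, from station import bot gives the robot as it stands. The module is installed in compiled form; this text tells all that it offers.
- The arm moves only by the shell command python3 -m pendant 'ROWS' [FORCE]. ROWS is JSON, a list of rows, each a list of 5 numbers: the finger opening in m, from 0 to 0.0854, then the shift along the tool's x, y, z in m, then the turn about the tool's z in degrees. In form: [[jaw, x, y, z, yaw], ...]. A call has 1 to 12 rows; each row shifts and turns the commanded pose from where the row before left it, along the tool's axes as they then stand; what a row does not reach is not made up. A row lasts 1/12 s, in which the tool goes at most 41.7 mm and 7.16 degrees, less where a joint would pass 70% of its speed; a pose out of reach is approached as far as the arm can. A call with a gripper value outside its range is refused whole. The fingers move at their own pace and stop on an object; FORCE is the grip in N (left out, the last holds). Time passes only in rows, so rows that do not move let the fingers close. It gives the time, the measured TCP pose, the force, the opening and the grip force at its end, in the units of the state.
- bot.get_obs(): the state, without advancing time (a new reading comes with each control period).
- bot.read_camera(name): name is "side" or "top" or "wrist"; returns (picture, depth): 400x640x3 uint8, blue, green, red; 400x640 float32, m along the optical axis (not along the pixel's ray), 0 where there is no reading.
- bot.camera_model(name): a dict with "intrinsics" (3x3 intrinsics, pixels), "dist_coeffs" ([k1, k2, p1, p2, k3] as OpenCV has them; the pictures are not rectified), "R" (3x3) and "t" (3): a world point X has camera coordinates R X + t. Camera axes: x right, y down, z forward; pixel columns grow to the right and rows downward; lengths in m; the calibration is good to about 2 mm. A picture is of the moment at which its call begins: read the wrist's pose just before it. camera_model takes no time and is no camera call; for the wrist camera it gives the pose at the moment of the call.
- bot.hand_in(): hands the job in; it is judged then, once.
Trained networks look in the newest picture that a camera, given by its name, has taken for a name from the list of things; names that differ only in an ending like _2 or _b are one class to them, and where a whole thing is asked for, a point or a joint stands for the part that bears it (a point fixed in the world has none). Each returns a list of dicts, best first, with "score" (0 to 1); they miss things now and then, are a little off and sometimes report something else, mostly with a low value. They report only what shows in the picture. A call takes as long as a camera call.
- bot.boxes_of(name, camera): "at" ([column, row] in pixels, amid what is visible of it).
- bot.trace(name, camera): "mask" (400x640 bool, what is visible of it) and "at" ([column, row] in pixels, amid what is visible of it).
- bot.pinpoint(name, camera): "at" ([column, row] in pixels: a listed point, or the origin of a listed thing).
The state is a dict: "t": time; "q": joint angles; "joint_vel": joint speeds; "joint_torque": joint torques, N m; "eef_pos": TCP position; "tool_rot": TCP orientation; "contact_force": force on the tool from outside, world axes, zero at the start; "torque": the same for the moment, N m; "gripper_width": opening from 0.0 (shut) to 1.0 (fully open); "grasp_force": force on a finger pad.
Only numpy, scipy, OpenCV 4.12 (cv2) and the standard library are available. Lean on these libraries where they do the work, as an engineer would, in place of code of your own. Each camera call takes 0.05 s, during which the arm holds its last target. There are 200 camera calls.

## Working session

There is one attempt and no reset: what is moved stays moved. The work goes in short steps, Python scripts to look and compute and a shell command to move; the robot and the scene stay as the last step left them, time stands still between calls to the robot, and variables do not carry over. Pictures are saved under pics/ and viewed, at most 14 in all, crops included, and the job is handed in when it is done.

```bash
mkdir -p pics
cat > h.py <<'E'
import numpy as np, cv2
from station import bot
def unproj(cam, px, z):
    """pixel(s) -> world points on plane z"""
    m=bot.camera_model(cam); K=np.array(m["intrinsics"]);R=np.array(m["R"]);t=np.array(m["t"]).ravel()
    p=cv2.undistortPoints(np.array(px,float).reshape(-1,1,2),K,np.array(m["dist_coeffs"],float)).reshape(-1,2)
    d=np.c_[p,np.ones(len(p))]@R; c=-R.T@t
    return c+d*((z-c[2])/d[:,2])[:,None]
def proj(cam,X):
    m=bot.camera_model(cam)
    return cv2.projectPoints(np.array(X,float).reshape(-1,1,3),cv2.Rodrigues(np.array(m["R"]))[0],np.array(m["t"],float),np.array(m["intrinsics"]),np.array(m["dist_coeffs"],float))[0].reshape(-1,2)
def toolR():
    w,x,y,z=bot.get_obs()["tool_rot"]
    from scipy.spatial.transform import Rotation as Ro
    return Ro.from_quat([x,y,z,w]).as_matrix()
def rectfit(pts):
    """world xy pts -> centre, sizes, yaw(deg) of long side"""
    (c,(w,h),a)=cv2.minAreaRect(np.float32(np.array(pts)[:,:2]*1000))
    if w<h: w,h,a=h,w,a+90
    return np.array(c)/1000,(w,h),(a+90)%180-90
E
cat > l1.py <<'E'
from h import *
for c in ("top","side"):
    im,d=bot.read_camera(c); cv2.imwrite(f"pics/{c}1.png",im); m=bot.camera_model(c); print(c,np.round(-np.array(m["R"]).T@np.array(m["t"]).ravel(),3))
for n in ["tray","bay_1","bay_2","bay_3","bay_4","pad","scanner","scanner_grip","blue_carton","yellow_carton","white_carton","small_case","blue_carton_label","yellow_carton_label","white_carton_label","small_case_label","tape","screwdriver","pliers"]:
    r=bot.pinpoint(n,"top")[:2]
    print(n,[(np.round(x["at"]).tolist(),round(x["score"],2)) for x in r])
print(bot.get_obs()["t"])
E
python3 l1.py
```

```text
top [0.284 0.022 1.34 ]
side [ 0.378 -0.94   0.642]
tray [([394.0, 219.0], 0.65)]
bay_1 [([451.0, 218.0], 0.91), ([377.0, 212.0], 0.81)]
bay_2 [([451.0, 218.0], 0.91), ([377.0, 212.0], 0.81)]
bay_3 [([451.0, 218.0], 0.91), ([377.0, 212.0], 0.81)]
bay_4 [([451.0, 218.0], 0.91), ([377.0, 212.0], 0.81)]
pad [([191.0, 229.0], 0.68), ([450.0, 219.0], 0.52)]
scanner [([191.0, 226.0], 0.73)]
scanner_grip [([184.0, 223.0], 0.74)]
blue_carton [([247.0, 200.0], 0.93), ([245.0, 239.0], 0.28)]
yellow_carton [([289.0, 239.0], 0.72)]
white_carton [([240.0, 240.0], 0.82)]
small_case [([289.0, 198.0], 0.75)]
blue_carton_label [([242.0, 191.0], 0.86)]
yellow_carton_label [([291.0, 236.0], 0.81)]
white_carton_label [([244.0, 237.0], 0.63)]
small_case_label []
tape [([200.0, 186.0], 0.72), ([327.0, 268.0], 0.7)]
screwdriver [([292.0, 240.0], 0.72), ([326.0, 269.0], 0.69)]
pliers [([365.0, 162.0], 0.94)]
1.05
```

View pics/top1.png

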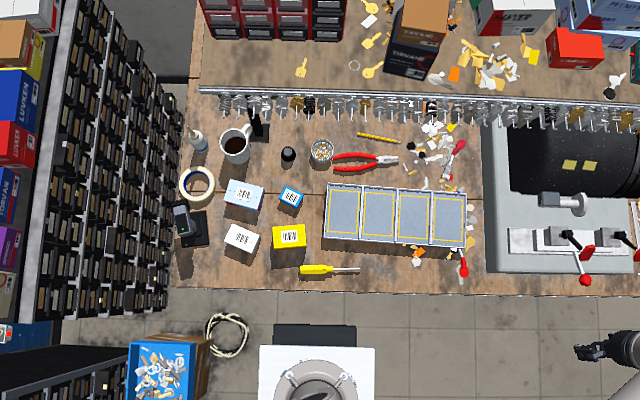

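View pics/side1.png

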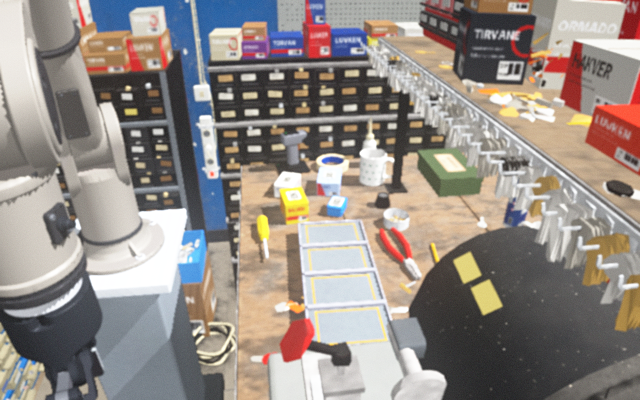

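The pictures show all four items delivered, left of the tray: light-blue (244,195), small case (290,196), white (241,238) and yellow (289,237). The scanner is on its pad at (187,224), the tray is at (394,216), and the tape is at (197,186), next to the blue carton. Next I'll measure these in metres.

```bash
cat > l2.py <<'E'
from h import *
import sys
cam=sys.argv[1]; names=sys.argv[2:]
H=dict(blue_carton=.046,yellow_carton=.06,white_carton=.04,small_case=.031,tape=.024,scanner=.116,pad=.010,tray=.03)
im,d=bot.read_camera(cam)
m=bot.camera_model(cam); K=np.array(m["intrinsics"]);R=np.array(m["R"]);t=np.array(m["t"]).ravel()
v,u=np.mgrid[:400,:640]
p=cv2.undistortPoints(np.float32(np.c_[u.ravel(),v.ravel()]).reshape(-1,1,2),K,np.array(m["dist_coeffs"],float)).reshape(400,640,2)
W=((np.dstack([p,np.ones((400,640))])*d[...,None])-t)@R
np.save("W.npy",W)
for n in names:
    r=bot.trace(n,cam)
    for x in r[:1]:
        mk=x["mask"]&(d>0); P=W[mk]; zt=P[:,2]
        for base in (0,.03):
            s=P[abs(zt-H[n]-base)<.008]
            if len(s)>30:
                print(n,round(x["score"],2),"base",base,len(s),*[np.round(q,3) for q in rectfit(s)],"medz",np.round(np.median(s[:,2]),3))
E
python3 l2.py top blue_carton yellow_carton white_carton small_case tape scanner pad tray
python3 - <<'E'
from h import *
for n in ["bay_1"]:
    for x in bot.pinpoint(n,"top"): print(np.round(x["at"]),round(x["score"],2),np.round(unproj("top",x["at"],.03),3))
for n,z in [("scanner_grip",.108),("blue_carton_label",.046),("yellow_carton_label",.06),("white_carton_label",.04),("small_case_label",.031),("window",.088)]:
    for x in bot.pinpoint(n,"top")[:1]: print(n,np.round(x["at"]),np.round(unproj("top",x["at"],z),3))
im,_=bot.read_camera("top"); cv2.imwrite("pics/c.png",cv2.resize(im[150:290,160:490],None,fx=2.4,fy=2.4,interpolation=cv2.INTER_CUBIC))
print(toolR().round(3),bot.get_obs()["eef_pos"],bot.camera_model("wrist"))
E
```

```text
blue_carton 0.68 base 0 821 [0.567 0.219] [101.007  66.021] 76.163 medz 0.045
yellow_carton 0.68 base 0 724 [0.449 0.085] [90.302 61.134] -83.117 medz 0.06
white_carton 0.73 base 0 615 [0.442 0.218] [86.394 56.228] 68.63 medz 0.04
small_case 0.59 base 0 317 [0.567 0.085] [61.194 44.398] 67.331 medz 0.031
tape 0.98 base 0 474 [0.599 0.36 ] [101.636  98.876] -12.654 medz 0.024
scanner 0.65 base 0 224 [0.484 0.368] [98.063 45.348] 18.842 medz 0.119
pad 0.76 base 0 500 [0.469 0.361] [101.804  81.389] 9.05 medz 0.01
tray 0.87 base 0 7419 [ 0.52  -0.216] [406.731 161.375] 86.964 medz 0.03
[412. 214.] 0.85 [[ 0.526 -0.261  0.03 ]]
[450. 220.] 0.85 [[ 0.512 -0.373  0.03 ]]
[380. 211.] 0.74 [[ 0.53  -0.172  0.03 ]]
[345. 213.] 0.6 [[ 0.523 -0.071  0.03 ]]
scanner_grip [182. 225.] [[0.463 0.369 0.108]]
blue_carton_label [244. 190.] [[0.576 0.217 0.046]]
yellow_carton_label [289. 239.] [[0.44  0.085 0.06 ]]
white_carton_label [243. 238.] [[0.44  0.214 0.04 ]]
small_case_label [290. 198.] [[0.562 0.087 0.031]]
[[ 0.96   0.281  0.   ]
 [ 0.281 -0.96  -0.   ]
 [ 0.     0.    -1.   ]] [ 0.18963527 -0.64783129  0.40472256] {'intrinsics': array([[310.80791912,   0.        , 320.463842  ],
       [  0.        , 310.80791912, 209.40555737],
       [  0.        ,   0.        ,   1.        ]]), 'dist_coeffs': array([-0.05248777,  0.        ,  0.        ,  0.        ,  0.        ]), 'R': array([[ 2.79814379e-01, -9.60054117e-01, -7.80149530e-05],
       [-9.27527339e-01, -2.70355197e-01,  2.58071896e-01],
       [-2.47784078e-01, -7.21398662e-02, -9.66125712e-01]]), 't': array([-0.67576572, -0.03210213,  0.37834637])}
```

View pics/c.png

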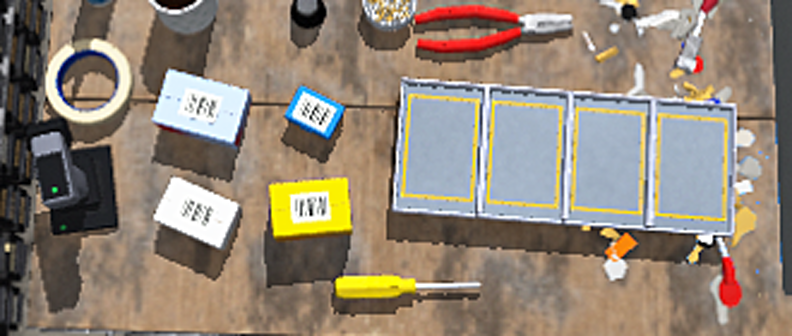

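The fits match the known sizes to within 1 mm, so the top-view positions are good. Plan: yellow to bay 1, white to bay 2, case to bay 3, blue to bay 4.

```bash
cat > go.py <<'E'
from h import *
import sys
# go.py x,y,z,yang ... : tool-axis shifts between successive targets (shift first, then yaw); yang = world angle of tool y
o=bot.get_obs();p=np.array(o["eef_pos"]);R=toolR();a=np.degrees(np.arctan2(R[1,1],R[0,1]))
print("t",round(o["t"],2),"p",p.round(4),"yang",round(a,1),"tilt",np.round(R[2,:2],3),"w",round(o["gripper_width"],2))
for s in sys.argv[1:]:
    x,y,z,b=map(float,s.split(","));
    A=np.radians(a); yv=np.array([np.cos(A),np.sin(A)]); xv=np.array([-yv[1],yv[0]])  # tool x = +90deg of tool y (z down)
    d=np.array([x,y])-p[:2]; yaw=-((b-a+180)%360-180)
    print(s,"shift mm",np.round([1000*d@xv,1000*d@yv,1000*(p[2]-z)],1),"yaw",round(yaw,1),"radius",round(np.hypot(x,y),3))
    p=np.array([x,y,z]);a=b
E
python3 - <<'E'
from h import *
W=np.load("W.npy"); R=toolR(); print("tool x",R[:2,0],"tool y",R[:2,1])
for x0,x1,y0,y1 in [(.15,.6,-.9,-.44),(.3,.42,-.12,.1),(.3,.7,-.42,.4),(.62,.72,.1,.3)]:
    m=(W[...,0]>x0)&(W[...,0]<x1)&(W[...,1]>y0)&(W[...,1]<y1)&(W[...,2]>.015); P=W[m]; print(P.shape,P.max(0).round(3),P.min(0).round(3), P[P[:,2].argmax()].round(3))
print(unproj("top",[(300,270),(330,269),(360,268)],.01).round(3))
E
python3 go.py .36,-.45,.405,-73.7 .5,-.2,.36,-73.7 .449,.085,.30,6.9 .449,.085,.2,6.9
```

```text
tool x [0.95973121 0.28091993] tool y [ 0.28091992 -0.95973121]
(17434, 3) [ 0.6   -0.44   0.685] [ 0.15  -0.868  0.016] [ 0.15  -0.446  0.685]
(331, 3) [0.42  0.099 0.065] [ 0.35  -0.116  0.015] [0.42  0.094 0.065]
(17937, 3) [0.7   0.4   0.431] [ 0.333 -0.42   0.015] [ 0.7   -0.01   0.431]
(2506, 3) [0.72  0.286 0.436] [0.643 0.1   0.015] [0.714 0.182 0.436]
[[ 0.359  0.052  0.01 ]
 [ 0.364 -0.032  0.01 ]
 [ 0.369 -0.117  0.01 ]]
t 1.9 p [ 0.1896 -0.6478  0.4047] yang -73.7 tilt [0. 0.] w 1.0
.36,-.45,.405,-73.7 shift mm [ 219.1 -142.    -0.3] yaw 0.0 radius 0.576
.5,-.2,.36,-73.7 shift mm [ 204.5 -200.7   45. ] yaw -0.0 radius 0.539
.449,.085,.30,6.9 shift mm [  31.  -287.9   60. ] yaw -80.6 radius 0.457
.449,.085,.2,6.9 shift mm [  0.   0. 100.] yaw -0.0 radius 0.457
```

```bash
python3 -m pendant '[[0.085,0.022,-0.0142,0,0],[0.085,0.022,-0.0142,0,0],[0.085,0.022,-0.0142,0,0],[0.085,0.022,-0.0142,0,0],[0.085,0.022,-0.0142,0,0],[0.085,0.022,-0.0142,0,0],[0.085,0.022,-0.0142,0,0],[0.085,0.022,-0.0142,0,0],[0.085,0.022,-0.0142,0,0],[0.085,0.022,-0.0142,0,0]]' 40
python3 -m pendant '[[0.085,0.017,-0.0167,0.0037,0],[0.085,0.017,-0.0167,0.0037,0],[0.085,0.017,-0.0167,0.0037,0],[0.085,0.017,-0.0167,0.0037,0],[0.085,0.017,-0.0167,0.0037,0],[0.085,0.017,-0.0167,0.0037,0],[0.085,0.017,-0.0167,0.0037,0],[0.085,0.017,-0.0167,0.0037,0],[0.085,0.017,-0.0167,0.0037,0],[0.085,0.017,-0.0167,0.0037,0],[0.085,0.017,-0.0167,0.0037,0],[0.085,0.017,-0.0167,0.0037,0]]'
python3 -m pendant '[[0.075,0.0026,-0.024,0.005,0],[0.075,0.0026,-0.024,0.005,0],[0.075,0.0026,-0.024,0.005,0],[0.075,0.0026,-0.024,0.005,0],[0.075,0.0026,-0.024,0.005,0],[0.075,0.0026,-0.024,0.005,0],[0.075,0.0026,-0.024,0.005,0],[0.075,0.0026,-0.024,0.005,0],[0.075,0.0026,-0.024,0.005,0],[0.075,0.0026,-0.024,0.005,0],[0.075,0.0026,-0.024,0.005,0],[0.075,0.0026,-0.024,0.005,0]]'
python3 -m pendant '[[0.075,0,0,0,-6.7],[0.075,0,0,0,-6.7],[0.075,0,0,0,-6.7],[0.075,0,0,0,-6.7],[0.075,0,0,0,-6.7],[0.075,0,0,0,-6.7],[0.075,0,0,0,-6.7],[0.075,0,0,0,-6.7],[0.075,0,0,0,-6.7],[0.075,0,0,0,-6.7],[0.075,0,0,0,-6.7],[0.075,0,0,0,-6.7]]'
python3 go.py .449,.085,.2,6.9
python3 - <<'E'
from h import *
print(np.array(bot.get_obs()["q"]).round(2))
im,_=bot.read_camera("wrist"); cv2.imwrite("pics/w1.png",im)
r=bot.pinpoint("yellow_carton_label","wrist")[:1]
for x in r: print(x["at"],unproj("wrist",x["at"],.06).round(4))
E
```

```text
t: 2.73
eef_pos: [0.3616, -0.4487, 0.4049]
tool_rot: [0.0, 0.99, 0.142, 0.0]
contact_force: [0.9, -0.8, -0.3]
gripper_width: 0.997
grasp_force: 0.0
t: 3.73
eef_pos: [0.5008, -0.1991, 0.3603]
tool_rot: [0.0, 0.99, 0.142, 0.0]
contact_force: [0.5, -0.1, 0.8]
gripper_width: 0.996
grasp_force: 0.0
t: 4.73
eef_pos: [0.4492, 0.0861, 0.3004]
tool_rot: [0.0, 0.99, 0.142, 0.0]
contact_force: [0.9, 0.3, 0.4]
gripper_width: 0.877
grasp_force: 0.0
t: 5.73
eef_pos: [0.4496, 0.085, 0.3005]
tool_rot: [0.0, 0.662, 0.749, 0.0]
contact_force: [-0.4, -0.5, 0.8]
gripper_width: 0.881
grasp_force: 0.0
t 5.73 p [0.4496 0.085  0.3005] yang 7.0 tilt [-0.     0.001] w 0.88
.449,.085,.2,6.9 shift mm [ 1.000e-01 -6.000e-01  1.005e+02] yaw 0.1 radius 0.457
[ 0.23  0.33 -0.64  2.12  0.28  0.77 -0.47]
[317.8, 222.9] [[0.4485 0.0835 0.06  ]]
```

View pics/w1.png

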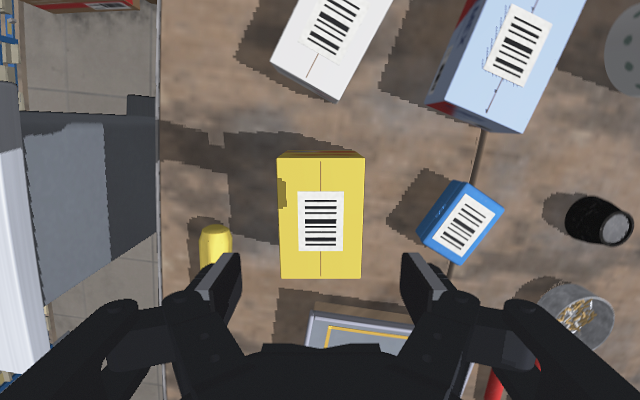

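Yellow (320,215) sits square between the fingers, and the wrist view agrees with the top view to about 1.5 mm. I'll grip it now.

```bash
python3 -m pendant '[[0.075,0,-0.0006,0.021,0],[0.075,0,0,0.021,0],[0.075,0,0,0.021,0],[0.075,0,0,0.021,0],[0.075,0,0,0.0215,0],[0.075,0,0,0,0],[0.04,0,0,0,0],[0.04,0,0,0,0],[0.04,0,0,0,0],[0.04,0,0,0,0],[0.04,0,0,0,0],[0.04,0,0,0,0]]' 40
python3 -m pendant '[[0.04,0,0,0,0],[0.04,0,0,0,0],[0.04,0,0,0,0],[0.04,0,0,-0.015,0],[0.04,0,0,-0.02,0],[0.04,0,0,-0.02,0],[0.04,0,0,-0.025,0],[0.04,0,0,-0.02,0]]'
python3 go.py .528,-.066,.296,87 .528,-.066,.228,87
```

```text
t: 6.83
eef_pos: [0.4489, 0.0849, 0.1953]
tool_rot: [0.0, 0.665, 0.747, 0.0]
contact_force: [-0.5, -0.1, -1.0]
gripper_width: 0.705
grasp_force: 45.3
t: 7.5
eef_pos: [0.4486, 0.0851, 0.2959]
tool_rot: [-0.0, 0.664, 0.747, 0.0]
contact_force: [-0.3, -1.0, -3.0]
gripper_width: 0.703
grasp_force: 45.4
t 7.5 p [0.4486 0.0851 0.2959] yang 6.7 tilt [ 0. -0.] w 0.7
.528,-.066,.296,87 shift mm [-1.594e+02  6.110e+01 -1.000e-01] yaw -80.3 radius 0.532
.528,-.066,.228,87 shift mm [ 0.  0. 68.] yaw -0.0 radius 0.532
```

```bash
python3 -m pendant '[[0.04,-0.02,0.0076,0,0],[0.04,-0.02,0.0076,0,0],[0.04,-0.02,0.0076,0,0],[0.04,-0.02,0.0076,0,0],[0.04,-0.02,0.0076,0,0],[0.04,-0.02,0.0076,0,0],[0.04,-0.02,0.0076,0,0],[0.04,-0.02,0.0076,0,0]]'
python3 -m pendant '[[0.04,0,0,0,-6.7],[0.04,0,0,0,-6.7],[0.04,0,0,0,-6.7],[0.04,0,0,0,-6.7],[0.04,0,0,0,-6.7],[0.04,0,0,0,-6.7],[0.04,0,0,0,-6.7],[0.04,0,0,0,-6.7],[0.04,0,0,0,-6.7],[0.04,0,0,0,-6.7],[0.04,0,0,0,-6.7],[0.04,0,0,0,-6.7]]'
python3 -m pendant '[[0.04,0,0,0,0],[0.04,0,0,0.02,0],[0.04,0,0,0.02,0],[0.04,0,0,0.015,0],[0.04,0,0,0.01,0],[0.04,0,0,0,0],[0.04,0,0,0,0]]'
python3 go.py .528,-.066,.226,87
```

```text
t: 8.17
eef_pos: [0.528, -0.0678, 0.2943]
tool_rot: [-0.0, 0.664, 0.747, -0.0]
contact_force: [-1.1, -0.1, -2.4]
gripper_width: 0.703
grasp_force: 45.6
t: 9.17
eef_pos: [0.5276, -0.0669, 0.2943]
tool_rot: [-0.0, 0.022, 1.0, 0.0]
contact_force: [0.0, 0.8, -4.0]
gripper_width: 0.7
grasp_force: 45.3
t: 9.75
eef_pos: [0.5279, -0.0665, 0.2296]
tool_rot: [-0.0, 0.025, 1.0, 0.0]
contact_force: [-0.6, -0.1, -2.9]
gripper_width: 0.707
grasp_force: 45.3
t 9.75 p [ 0.5279 -0.0665  0.2296] yang 87.1 tilt [0.001 0.   ] w 0.71
.528,-.066,.226,87 shift mm [-0.   0.5  3.6] yaw 0.1 radius 0.532
```

```bash
python3 -m pendant '[[0.04,0,0,0.002,0],[0.04,0,0,0.001,0],[0.04,0,0,0.001,0],[0.04,0,0,0,0]]'
python3 -m pendant '[[0.073,0,0,0,0],[0.073,0,0,0,0],[0.073,0,0,0,0],[0.073,0,0,0,0],[0.073,0,0,-0.01,0],[0.073,0,0,-0.02,0],[0.073,0,0,-0.03,0],[0.073,0,0,-0.03,0]]'
python3 l2.py top yellow_carton white_carton small_case blue_carton; python3 go.py .442,.218,.30,-21.4 .442,.218,.183,-21.4
```

```text
t: 10.08
eef_pos: [0.5281, -0.0668, 0.2262]
tool_rot: [0.0, 0.025, 1.0, -0.0]
contact_force: [-0.0, -1.0, -3.6]
gripper_width: 0.7
grasp_force: 45.3
t: 10.75
eef_pos: [0.5276, -0.0665, 0.317]
tool_rot: [-0.001, 0.025, 1.0, 0.0]
contact_force: [0.4, -0.3, -0.4]
gripper_width: 0.855
grasp_force: 0.0
yellow_carton 0.57 base 0.03 389 [ 0.508 -0.066] [60.896 53.816] 85.298 medz 0.09
white_carton 0.63 base 0 113 [0.567 0.085] [56.776 40.587] 65.226 medz 0.034
small_case 0.56 base 0 325 [0.567 0.086] [60.822 45.491] 64.967 medz 0.031
blue_carton 0.98 base 0 802 [0.567 0.219] [101.309  65.793] 76.026 medz 0.046
t 11.0 p [ 0.5276 -0.067   0.3159] yang 87.1 tilt [-0.    -0.001] w 0.86
.442,.218,.30,-21.4 shift mm [100.  280.3  15.9] yaw 108.5 radius 0.493
.442,.218,.183,-21.4 shift mm [  0.   0. 117.] yaw -0.0 radius 0.493
```

```bash
python3 -m pendant '[[0.075,0.0083,0.0234,0.0013,0],[0.075,0.0083,0.0234,0.0013,0],[0.075,0.0083,0.0234,0.0013,0],[0.075,0.0083,0.0234,0.0013,0],[0.075,0.0083,0.0234,0.0013,0],[0.075,0.0083,0.0234,0.0013,0],[0.075,0.0083,0.0234,0.0013,0],[0.075,0.0083,0.0234,0.0013,0],[0.075,0.0083,0.0234,0.0013,0],[0.075,0.0083,0.0234,0.0013,0],[0.075,0.0083,0.0234,0.0013,0],[0.075,0.0083,0.0234,0.0013,0]]'
python3 -m pendant '[[0.075,0,0,0,6.8],[0.075,0,0,0,6.8],[0.075,0,0,0,6.8],[0.075,0,0,0,6.8],[0.075,0,0,0,6.8],[0.075,0,0,0,6.8],[0.075,0,0,0,6.8],[0.075,0,0,0,6.8]]'
python3 -m pendant '[[0.075,0,0,0,6.8],[0.075,0,0,0,6.8],[0.075,0,0,0,6.8],[0.075,0,0,0,6.8],[0.075,0,0,0,6.8],[0.075,0,0,0,6.8],[0.075,0,0,0,6.8],[0.075,0,0,0,6.5],[0.075,0,0,0,0]]'
python3 l2.py wrist white_carton; python3 l2.py top yellow_carton;python3 go.py .442,.218,.183,-21.4
```

```text
t: 12.0
eef_pos: [0.4416, 0.2194, 0.299]
tool_rot: [-0.001, 0.025, 1.0, -0.001]
contact_force: [-0.4, -0.5, 0.9]
gripper_width: 0.878
grasp_force: 0.0
t: 12.67
eef_pos: [0.4421, 0.2183, 0.299]
tool_rot: [-0.001, 0.482, 0.876, -0.001]
contact_force: [0.2, -0.3, 0.3]
gripper_width: 0.873
grasp_force: 0.0
t: 13.42
eef_pos: [0.442, 0.2184, 0.2991]
tool_rot: [-0.0, 0.827, 0.562, -0.001]
contact_force: [-0.5, 0.5, 0.8]
gripper_width: 0.881
grasp_force: 0.0
white_carton 0.72 base 0 187 [ 0.524 -0.013] [38.851  6.275] -4.263 medz 0.034
yellow_carton 0.97 base 0.03 731 [ 0.527 -0.068] [91.903 60.781] -2.854 medz 0.09
t 13.62 p [0.4424 0.2186 0.2997] yang -21.2 tilt [-0.001 -0.001] w 0.88
.442,.218,.183,-21.4 shift mm [-7.000e-01 -1.000e-01  1.167e+02] yaw 0.2 radius 0.493
```

Yellow is placed within 2 mm of the bay centre. Next, white.

```bash
python3 -m pendant '[[0.075,0,0,0.02,0],[0.075,0,0,0.02,0],[0.075,0,0,0.02,0],[0.075,0,0,0.02,0],[0.075,0,0,0.02,0],[0.075,0,0,0.017,0],[0.075,0,0,0,0],[0.04,0,0,0,0],[0.04,0,0,0,0],[0.04,0,0,0,0],[0.04,0,0,0,0],[0.04,0,0,0,0]]' 40
python3 -m pendant '[[0.04,0,0,0,0],[0.04,0,0,0,0],[0.04,0,0,0,0],[0.04,0,0,0,0],[0.04,0,0,-0.017,0],[0.04,0,0,-0.02,0],[0.04,0,0,-0.02,0],[0.04,0,0,-0.02,0],[0.04,0,0,-0.02,0],[0.04,0,0,-0.02,0],[0.04,0,0,0,0]]'
python3 go.py .523,-.166,.30,-93 .523,-.166,.217,-93
```

```text
t: 14.62
eef_pos: [0.4428, 0.2186, 0.1839]
tool_rot: [0.0, 0.826, 0.564, 0.001]
contact_force: [-0.3, 0.5, -1.2]
gripper_width: 0.646
grasp_force: 43.4
t: 15.53
eef_pos: [0.4435, 0.2195, 0.3035]
tool_rot: [0.0, 0.826, 0.564, 0.003]
contact_force: [0.4, 0.3, -2.2]
gripper_width: 0.646
grasp_force: 43.7
t 15.53 p [0.4435 0.2195 0.3035] yang -21.4 tilt [0.004 0.004] w 0.65
.523,-.166,.30,-93 shift mm [-330.   214.6    3.5] yaw 71.6 radius 0.549
.523,-.166,.217,-93 shift mm [ 0.  0. 83.] yaw -0.0 radius 0.549
```

```bash
python3 -m pendant '[[0.04,-0.0275,0.0179,0.0003,0],[0.04,-0.0275,0.0179,0.0003,0],[0.04,-0.0275,0.0179,0.0003,0],[0.04,-0.0275,0.0179,0.0003,0],[0.04,-0.0275,0.0179,0.0003,0],[0.04,-0.0275,0.0179,0.0003,0],[0.04,-0.0275,0.0179,0.0003,0],[0.04,-0.0275,0.0179,0.0003,0],[0.04,-0.0275,0.0179,0.0003,0],[0.04,-0.0275,0.0179,0.0003,0],[0.04,-0.0275,0.0179,0.0003,0],[0.04,-0.0275,0.0179,0.0003,0]]'
python3 -m pendant '[[0.04,0,0,0,6.5],[0.04,0,0,0,6.5],[0.04,0,0,0,6.5],[0.04,0,0,0,6.5],[0.04,0,0,0,6.5],[0.04,0,0,0,6.5],[0.04,0,0,0,6.5],[0.04,0,0,0,6.5],[0.04,0,0,0,6.5],[0.04,0,0,0,6.5],[0.04,0,0,0,6.6],[0.04,0,0,0,0]]'
python3 go.py .523,-.166,.217,-93
```

```text
t: 16.53
eef_pos: [0.5219, -0.1686, 0.2956]
tool_rot: [-0.0, 0.826, 0.564, -0.0]
contact_force: [1.4, -0.1, -2.0]
gripper_width: 0.64
grasp_force: 43.5
t: 17.53
eef_pos: [0.5219, -0.1666, 0.2955]
tool_rot: [0.0, 1.0, -0.028, -0.001]
contact_force: [0.2, -0.2, -1.6]
gripper_width: 0.642
grasp_force: 43.5
t 17.53 p [ 0.5219 -0.1666  0.2955] yang -93.2 tilt [-0.002  0.   ] w 0.64
.523,-.166,.217,-93 shift mm [ 1.1 -0.7 78.5] yaw -0.2 radius 0.549
```

```bash
python3 -m pendant '[[0.04,0.0011,-0.0007,0.02,0],[0.04,0,0,0.02,0],[0.04,0,0,0.02,0],[0.04,0,0,0.015,0],[0.04,0,0,0.003,0],[0.04,0,0,0.002,0],[0.04,0,0,0.001,0],[0.04,0,0,0,0]]'
python3 -m pendant '[[0.068,0,0,0,0],[0.068,0,0,0,0],[0.068,0,0,0,0],[0.068,0,0,0,0],[0.068,0,0,-0.01,0],[0.068,0,0,-0.02,0],[0.068,0,0,-0.03,0],[0.068,0,0,-0.03,0],[0.068,0,0,0,0]]'
python3 go.py .567,.0855,.30,-23 .567,.0855,.18,-23
```

```text
t: 18.2
eef_pos: [0.5237, -0.1664, 0.2162]
tool_rot: [0.0, 1.0, -0.026, 0.001]
contact_force: [-0.1, -0.2, -1.9]
gripper_width: 0.644
grasp_force: 43.5
t: 18.95
eef_pos: [0.5254, -0.1668, 0.312]
tool_rot: [0.001, 1.0, -0.026, 0.005]
contact_force: [0.3, 0.4, 0.4]
gripper_width: 0.796
grasp_force: 0.0
t 18.95 p [ 0.5254 -0.1668  0.312 ] yang -93.0 tilt [0.01  0.002] w 0.8
.567,.0855,.30,-23 shift mm [  28.3 -254.1   12. ] yaw -70.0 radius 0.573
.567,.0855,.18,-23 shift mm [  0.   0. 120.] yaw -0.0 radius 0.573
```

```bash
python3 -m pendant '[[0.068,0.0024,-0.0212,0.001,0],[0.068,0.0024,-0.0212,0.001,0],[0.068,0.0024,-0.0212,0.001,0],[0.068,0.0024,-0.0212,0.001,0],[0.068,0.0024,-0.0212,0.001,0],[0.068,0.0024,-0.0212,0.001,0],[0.068,0.0024,-0.0212,0.001,0],[0.068,0.0024,-0.0212,0.001,0],[0.068,0.0024,-0.0212,0.001,0],[0.068,0.0024,-0.0212,0.001,0],[0.068,0.0024,-0.0212,0.001,0],[0.068,0.0024,-0.0212,0.001,0]]'
python3 -m pendant '[[0.062,0,0,0,-6.4],[0.062,0,0,0,-6.4],[0.062,0,0,0,-6.4],[0.062,0,0,0,-6.4],[0.062,0,0,0,-6.4],[0.062,0,0,0,-6.4],[0.062,0,0,0,-6.4],[0.062,0,0,0,-6.4],[0.062,0,0,0,-6.4],[0.062,0,0,0,-6.4],[0.062,0,0,0,-6],[0.062,0,0,0,0]]'
python3 l2.py top yellow_carton white_carton blue_carton; python3 go.py .567,.0855,.18,-23
python3 - <<'E'
from h import *
im,_=bot.read_camera("wrist"); cv2.imwrite("pics/w2.png",im)
for x in bot.pinpoint("small_case_label","wrist")[:2]: print(x["at"],x["score"],unproj("wrist",x["at"],.031).round(4))
E
```

```text
t: 19.95
eef_pos: [0.5655, 0.0873, 0.2941]
tool_rot: [-0.0, 1.0, -0.026, 0.0]
contact_force: [0.2, -0.5, 0.4]
gripper_width: 0.798
grasp_force: 0.0
t: 20.95
eef_pos: [0.5654, 0.086, 0.294]
tool_rot: [0.0, 0.833, 0.553, 0.0]
contact_force: [0.6, -0.2, -0.6]
gripper_width: 0.725
grasp_force: 0.0
yellow_carton 0.78 base 0.03 192 [ 0.544 -0.078] [53.158 41.288] 1.112 medz 0.09
white_carton 0.55 base 0.03 613 [ 0.523 -0.167] [87.531 55.944] -3.461 medz 0.07
blue_carton 0.84 base 0 802 [0.567 0.219] [100.235  66.666] 75.974 medz 0.045
t 21.15 p [0.5654 0.0862 0.2938] yang -23.1 tilt [-0.  0.] w 0.73
.567,.0855,.18,-23 shift mm [ -0.    1.8 113.8] yaw -0.1 radius 0.573
[323.0, 212.8] 0.82 [[0.5682 0.0854 0.031 ]]
```

View pics/w2.png

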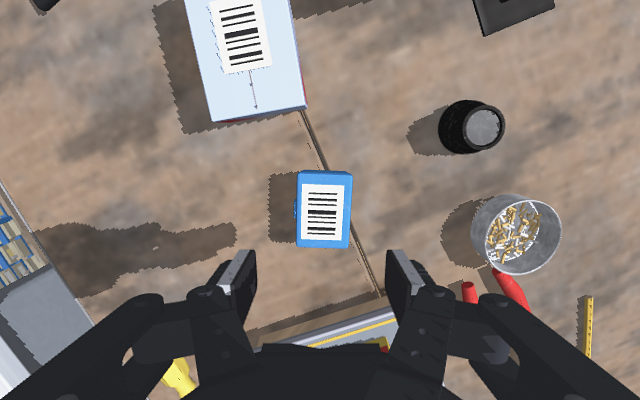

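The case (323,210) sits between the fingers, and white is seated in bay 2. I'll grip the case.

```bash
python3 -m pendant '[[0.062,0,0.002,0.02,0],[0.062,0,0,0.02,0],[0.062,0,0,0.02,0],[0.062,0,0,0.02,0],[0.062,0,0,0.02,0],[0.062,0,0,0.012,0],[0.062,0,0,0,0],[0.03,0,0,0,0],[0.03,0,0,0,0],[0.03,0,0,0,0],[0.03,0,0,0,0],[0.03,0,0,0,0]]' 35
python3 -m pendant '[[0.03,0,0,0,0],[0.03,0,0,0,0],[0.03,0,0,0,0],[0.03,0,0,0,0],[0.03,0,0,-0.016,0],[0.03,0,0,-0.02,0],[0.03,0,0,-0.02,0],[0.03,0,0,-0.02,0],[0.03,0,0,-0.02,0],[0.03,0,0,-0.02,0],[0.03,0,0,0,0]]'
python3 go.py .5175,-.266,.30,-93 .5175,-.266,.215,-93
```

```text
t: 22.25
eef_pos: [0.5676, 0.0855, 0.1824]
tool_rot: [0.0, 0.834, 0.552, 0.001]
contact_force: [0.6, 0.9, 1.7]
gripper_width: 0.522
grasp_force: 36.2
t: 23.17
eef_pos: [0.5685, 0.086, 0.3014]
tool_rot: [0.001, 0.834, 0.552, 0.003]
contact_force: [1.5, -0.1, -0.2]
gripper_width: 0.524
grasp_force: 35.9
t 23.17 p [0.5685 0.086  0.3014] yang -23.0 tilt [0.003 0.005] w 0.52
.5175,-.266,.30,-93 shift mm [-343.9   90.6    1.4] yaw 70.0 radius 0.582
.5175,-.266,.215,-93 shift mm [ 0.  0. 85.] yaw -0.0 radius 0.582
```

```bash
python3 -m pendant '[[0.03,-0.0287,0.0075,0,0],[0.03,-0.0287,0.0075,0,0],[0.03,-0.0287,0.0075,0,0],[0.03,-0.0287,0.0075,0,0],[0.03,-0.0287,0.0075,0,0],[0.03,-0.0287,0.0075,0,0],[0.03,-0.0287,0.0075,0,0],[0.03,-0.0287,0.0075,0,0],[0.03,-0.0287,0.0075,0,0],[0.03,-0.0287,0.0075,0,0],[0.03,-0.0287,0.0075,0,0],[0.03,-0.0287,0.0075,0,0]]'
python3 -m pendant '[[0.03,0,0,0,6.4],[0.03,0,0,0,6.4],[0.03,0,0,0,6.4],[0.03,0,0,0,6.4],[0.03,0,0,0,6.4],[0.03,0,0,0,6.4],[0.03,0,0,0,6.4],[0.03,0,0,0,6.4],[0.03,0,0,0,6.4],[0.03,0,0,0,6.4],[0.03,0,0,0,6],[0.03,0,0,0,0]]'
python3 go.py .5175,-.266,.214,-93
```

```text
t: 24.17
eef_pos: [0.5149, -0.2681, 0.2968]
tool_rot: [-0.0, 0.834, 0.552, -0.0]
contact_force: [0.7, 0.1, -0.2]
gripper_width: 0.521
grasp_force: 35.9
t: 25.17
eef_pos: [0.5154, -0.2664, 0.2968]
tool_rot: [-0.0, 1.0, -0.028, -0.001]
contact_force: [0.6, -0.1, -0.1]
gripper_width: 0.522
grasp_force: 35.8
t 25.17 p [ 0.5154 -0.2664  0.2968] yang -93.2 tilt [-0.001 -0.   ] w 0.52
.5175,-.266,.214,-93 shift mm [ 2.1 -0.5 82.8] yaw -0.2 radius 0.582
```

```bash
python3 -m pendant '[[0.03,0.0021,-0.0005,0.02,0],[0.03,0,0,0.02,0],[0.03,0,0,0.02,0],[0.03,0,0,0.016,0],[0.03,0,0,0.004,0],[0.03,0,0,0.002,0],[0.03,0,0,0.0015,0],[0.03,0,0,0,0]]'
python3 -m pendant '[[0.052,0,0,0,0],[0.052,0,0,0,0],[0.052,0,0,0,0],[0.052,0,0,0,0],[0.054,0,0,-0.01,0],[0.06,0,0,-0.02,0],[0.075,0,0,-0.03,0],[0.075,0,0,-0.03,0],[0.075,0,0,0,0]]'
python3 go.py .567,.219,.30,-13.9 .567,.219,.185,-13.9
```

```text
t: 25.83
eef_pos: [0.5181, -0.2665, 0.2147]
tool_rot: [0.0, 1.0, -0.026, 0.001]
contact_force: [1.2, 0.0, 0.0]
gripper_width: 0.524
grasp_force: 35.9
t: 26.58
eef_pos: [0.5197, -0.2672, 0.3108]
tool_rot: [0.002, 1.0, -0.026, 0.005]
contact_force: [0.8, -0.3, 0.4]
gripper_width: 0.877
grasp_force: 0.0
t 26.58 p [ 0.5197 -0.2672  0.3108] yang -93.0 tilt [0.01  0.003] w 0.88
.567,.219,.30,-13.9 shift mm [  21.8 -488.    10.8] yaw -79.1 radius 0.608
.567,.219,.185,-13.9 shift mm [  0.   0. 115.] yaw -0.0 radius 0.608
```

```bash
python3 -m pendant '[[0.075,0.0015,-0.0305,0.001,0],[0.075,0.0015,-0.0305,0.001,0],[0.075,0.0015,-0.0305,0.001,0],[0.075,0.0015,-0.0305,0.001,0],[0.075,0.0015,-0.0305,0.001,0],[0.075,0.0015,-0.0305,0.001,0],[0.075,0.0015,-0.0305,0.001,0],[0.075,0.0015,-0.0305,0.001,0]]'
python3 -m pendant '[[0.078,0.0012,-0.0305,0,0],[0.078,0.0012,-0.0305,0,0],[0.078,0.0012,-0.0305,0,0],[0.078,0.0012,-0.0305,0,0],[0.078,0.0012,-0.0305,0,0],[0.078,0.0012,-0.0305,0,0],[0.078,0.0012,-0.0305,0,0],[0.078,0.0012,-0.0305,0,0]]'
python3 -m pendant '[[0.078,0,0,0,-6.6],[0.078,0,0,0,-6.6],[0.078,0,0,0,-6.6],[0.078,0,0,0,-6.6],[0.078,0,0,0,-6.6],[0.078,0,0,0,-6.6],[0.078,0,0,0,-6.6],[0.078,0,0,0,-6.6],[0.078,0,0,0,-6.6],[0.078,0,0,0,-6.6],[0.078,0,0,0,-6.6],[0.078,0,0,0,-6.6]]'
python3 l2.py top yellow_carton white_carton small_case blue_carton; python3 go.py .567,.219,.185,-13.9
python3 - <<'E'
from h import *
bot.read_camera("wrist")
for x in bot.pinpoint("blue_carton_label","wrist")[:1]: print(x["at"],x["score"],unproj("wrist",x["at"],.046).round(4))
E
```

```text
t: 27.25
eef_pos: [0.5424, -0.0218, 0.2969]
tool_rot: [0.0, 1.0, -0.026, 0.001]
contact_force: [1.3, 0.5, 0.5]
gripper_width: 0.873
grasp_force: 0.0
t: 27.92
eef_pos: [0.5647, 0.2214, 0.2969]
tool_rot: [-0.0, 1.0, -0.026, 0.0]
contact_force: [0.6, 0.1, 0.3]
gripper_width: 0.917
grasp_force: 0.0
t: 28.92
eef_pos: [0.5648, 0.2197, 0.2968]
tool_rot: [0.0, 0.785, 0.619, 0.0]
contact_force: [1.5, -0.2, 0.6]
gripper_width: 0.909
grasp_force: 0.0
white_carton 0.69 base 0 40 [ 0.527 -0.171] [95.483 65.177] -6.198 medz 0.038
white_carton 0.69 base 0.03 623 [ 0.523 -0.167] [86.258 56.586] -3.224 medz 0.07
small_case 0.54 base 0 49 [ 0.523 -0.272] [70.344 49.749] -1.311 medz 0.03
small_case 0.54 base 0.03 320 [ 0.519 -0.267] [61.813 44.242] -5.455 medz 0.061
t 29.17 p [0.5648 0.2198 0.2964] yang -14.0 tilt [0. 0.] w 0.92
.567,.219,.185,-13.9 shift mm [ -0.2   2.4 111.4] yaw -0.1 radius 0.608
[323.2, 219.8] 0.93 [[0.5671 0.2175 0.046 ]]
```

```bash
python3 -m pendant '[[0.078,0,0.0022,0.02,0],[0.078,0,0,0.02,0],[0.078,0,0,0.02,0],[0.078,0,0,0.02,0],[0.078,0,0,0.02,0],[0.078,0,0,0.011,0],[0.078,0,0,0,0],[0.05,0,0,0,0],[0.05,0,0,0,0],[0.05,0,0,0,0],[0.05,0,0,0,0],[0.05,0,0,0,0]]' 45
python3 -m pendant '[[0.05,0,0,0,0],[0.05,0,0,0,0],[0.05,0,0,0,0],[0.05,0,0,0,0],[0.05,0,0,-0.016,0],[0.05,0,0,-0.02,0],[0.05,0,0,-0.02,0],[0.05,0,0,-0.02,0],[0.05,0,0,-0.02,0],[0.05,0,0,-0.02,0],[0.05,0,0,0,0]]'
python3 go.py .512,-.366,.30,-93 .512,-.366,.215,-93
```

```text
t: 30.27
eef_pos: [0.567, 0.2193, 0.1857]
tool_rot: [0.0, 0.787, 0.617, 0.0]
contact_force: [-0.3, -0.6, -1.7]
gripper_width: 0.762
grasp_force: 51.5
t: 31.18
eef_pos: [0.5679, 0.2202, 0.3048]
tool_rot: [0.001, 0.787, 0.617, 0.003]
contact_force: [1.2, 0.3, -1.3]
gripper_width: 0.76
grasp_force: 51.8
t 31.18 p [0.5679 0.2202 0.3048] yang -13.8 tilt [0.004 0.005] w 0.76
.512,-.366,.30,-93 shift mm [-582.6   85.4    4.8] yaw 79.2 radius 0.629
.512,-.366,.215,-93 shift mm [ 0.  0. 85.] yaw -0.0 radius 0.629
```

```bash
python3 -m pendant '[[0.05,-0.0291,0.0043,0,0],[0.05,-0.0291,0.0043,0,0],[0.05,-0.0291,0.0043,0,0],[0.05,-0.0291,0.0043,0,0],[0.05,-0.0291,0.0043,0,0],[0.05,-0.0291,0.0043,0,0],[0.05,-0.0291,0.0043,0,0],[0.05,-0.0291,0.0043,0,0],[0.05,-0.0291,0.0043,0,0],[0.05,-0.0291,0.0043,0,0]]'
python3 -m pendant '[[0.05,-0.0291,0.0043,0,0],[0.05,-0.0291,0.0043,0,0],[0.05,-0.0291,0.0043,0,0],[0.05,-0.0291,0.0043,0,0],[0.05,-0.0291,0.0043,0,0],[0.05,-0.0291,0.0043,0,0],[0.05,-0.0291,0.0043,0,0],[0.05,-0.0291,0.0043,0,0],[0.05,-0.0291,0.0043,0,0],[0.05,-0.0291,0.0043,0,0]]'
python3 -m pendant '[[0.05,0,0,0,6.6],[0.05,0,0,0,6.6],[0.05,0,0,0,6.6],[0.05,0,0,0,6.6],[0.05,0,0,0,6.6],[0.05,0,0,0,6.6],[0.05,0,0,0,6.6],[0.05,0,0,0,6.6],[0.05,0,0,0,6.6],[0.05,0,0,0,6.6],[0.05,0,0,0,6.6],[0.05,0,0,0,6.6]]'
python3 -m pendant '[[0.05,0,0,0,0]]'
python3 go.py .512,-.366,.2165,-93
```

```text
t: 32.02
eef_pos: [0.5385, -0.075, 0.2999]
tool_rot: [-0.0, 0.787, 0.617, -0.0]
contact_force: [0.3, -0.0, -1.6]
gripper_width: 0.757
grasp_force: 51.7
t: 32.85
eef_pos: [0.511, -0.3676, 0.2996]
tool_rot: [-0.001, 0.787, 0.617, -0.0]
contact_force: [0.8, 0.3, -2.4]
gripper_width: 0.763
grasp_force: 51.7
t: 33.85
eef_pos: [0.5113, -0.3661, 0.2996]
tool_rot: [-0.0, 1.0, -0.029, -0.001]
contact_force: [-0.3, 0.3, -1.2]
gripper_width: 0.759
grasp_force: 51.6
t: 33.93
eef_pos: [0.5115, -0.3659, 0.2997]
tool_rot: [-0.0, 1.0, -0.028, -0.001]
contact_force: [-0.4, 0.1, -1.2]
gripper_width: 0.762
grasp_force: 51.6
t 33.93 p [ 0.5115 -0.3659  0.2997] yang -93.2 tilt [-0.002 -0.   ] w 0.76
.512,-.366,.2165,-93 shift mm [ 0.5  0.  83.2] yaw -0.2 radius 0.629
```

```bash
python3 -m pendant '[[0.05,0.0005,0,0.02,0],[0.05,0,0,0.02,0],[0.05,0,0,0.02,0],[0.05,0,0,0.016,0],[0.05,0,0,0.004,0],[0.05,0,0,0.002,0],[0.05,0,0,0.0015,0],[0.05,0,0,0,0]]'
python3 -m pendant '[[0.077,0,0,0,0],[0.077,0,0,0,0],[0.077,0,0,0,0],[0.077,0,0,0,0],[0.077,0,0,-0.01,0],[0.077,0,0,-0.02,0],[0.077,0,0,-0.03,0],[0.077,0,0,-0.03,0],[0.077,0,0,-0.03,0],[0.077,0,0,-0.02,0],[0.077,0,0,0,0]]'
python3 go.py .48,0,.36,-93 .463,.33,.36,-71
```

```text
t: 34.6
eef_pos: [0.5125, -0.3666, 0.2182]
tool_rot: [0.0, 1.0, -0.026, 0.001]
contact_force: [0.4, -0.3, -1.7]
gripper_width: 0.762
grasp_force: 51.6
t: 35.52
eef_pos: [0.5134, -0.3672, 0.364]
tool_rot: [0.002, 1.0, -0.026, 0.004]
contact_force: [0.3, -0.8, -0.3]
gripper_width: 0.897
grasp_force: 0.0
t 35.52 p [ 0.5134 -0.3672  0.364 ] yang -93.0 tilt [0.008 0.005] w 0.9
.48,0,.36,-93 shift mm [ -52.6 -365.     4. ] yaw 0.0 radius 0.48
.463,.33,.36,-71 shift mm [ -34.2 -328.7    0. ] yaw -22.0 radius 0.569
```

```bash
python3 -m pendant '[[0.077,-0.0044,-0.0304,0,0],[0.077,-0.0044,-0.0304,0,0],[0.077,-0.0044,-0.0304,0,0],[0.077,-0.0044,-0.0304,0,0],[0.077,-0.0044,-0.0304,0,0],[0.077,-0.0044,-0.0304,0,0],[0.077,-0.0044,-0.0304,0,0],[0.077,-0.0044,-0.0304,0,0],[0.077,-0.0044,-0.0304,0,0],[0.077,-0.0044,-0.0304,0,0],[0.077,-0.0044,-0.0304,0,0],[0.077,-0.0044,-0.0304,0,0]]'
python3 -m pendant '[[0.06,-0.003,-0.03,0,0],[0.06,-0.003,-0.03,0,0],[0.06,-0.003,-0.03,0,0],[0.06,-0.003,-0.03,0,0],[0.06,-0.003,-0.03,0,0],[0.06,-0.003,-0.03,0,0],[0.06,-0.003,-0.03,0,0],[0.06,-0.003,-0.03,0,0],[0.06,-0.003,-0.03,0,0],[0.06,-0.003,-0.03,0,0],[0.06,-0.003,-0.03,0,0]]'
python3 -m pendant '[[0.06,0,0,0,-5.5],[0.06,0,0,0,-5.5],[0.06,0,0,0,-5.5],[0.06,0,0,0,-5.5],[0.06,0,0,0,0],[0.06,0,0,0,0]]'
python3 go.py; python3 l2.py top yellow_carton white_carton small_case blue_carton
python3 - <<'E'
from h import *
im,d=bot.read_camera("wrist"); cv2.imwrite("pics/w3.png",im); np.save("dw.npy",d)
for n,z in [("scanner_grip",.108),("pad",0.01),("window",.088)]:
  for x in bot.pinpoint(n,"wrist")[:2]: print(n,np.round(x["at"]),round(x["score"],2),unproj("wrist",x["at"],z).round(4))
print(np.array(bot.get_obs()["q"]).round(2))
E
```

```text
t: 36.52
eef_pos: [0.4778, 0.002, 0.3578]
tool_rot: [0.0, 1.0, -0.026, 0.0]
contact_force: [0.2, 0.3, -0.1]
gripper_width: 0.9
grasp_force: 0.0
t: 37.43
eef_pos: [0.4623, 0.3332, 0.3577]
tool_rot: [0.0, 1.0, -0.026, 0.0]
contact_force: [1.4, 0.2, -0.5]
gripper_width: 0.699
grasp_force: 0.0
t: 37.93
eef_pos: [0.4626, 0.3317, 0.3575]
tool_rot: [0.0, 0.987, 0.164, -0.0]
contact_force: [0.1, 0.1, 0.4]
gripper_width: 0.702
grasp_force: 0.0
t 37.93 p [0.4626 0.3317 0.3575] yang -71.2 tilt [-0.  0.] w 0.7
yellow_carton 0.7 base 0.03 706 [ 0.527 -0.067] [91.037 59.886] -1.025 medz 0.09
white_carton 0.97 base 0 41 [ 0.529 -0.165] [101.831  57.663] -14.338 medz 0.039
white_carton 0.97 base 0.03 621 [ 0.523 -0.167] [86.02  55.846] -3.584 medz 0.07
small_case 0.85 base 0.03 316 [ 0.519 -0.267] [62.079 43.351] -4.902 medz 0.061
blue_carton 0.62 base 0 67 [ 0.498 -0.342] [111.476  46.297] 28.122 medz 0.047
blue_carton 0.62 base 0.03 859 [ 0.512 -0.367] [101.002  68.845] -3.445 medz 0.075
scanner_grip [280. 187.] 0.87 [[0.476 0.366 0.108]]
[-0.35  0.4  -0.48  1.83  0.22  0.96 -2.17]
```

View pics/w3.png

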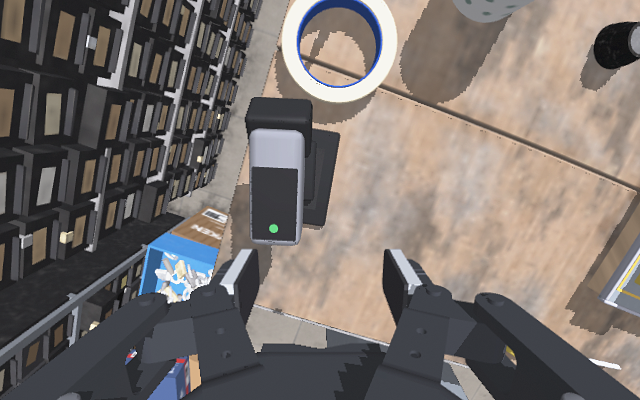

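All four sit neatly in the row. The scanner's head is at (275,187), with its nose pointing up the image, away from the robot. I'll fit the head's pose from the depth.

```bash
python3 - <<'E'
from h import *
cam="wrist"; d=np.load("dw.npy")
m=bot.camera_model(cam); K=np.array(m["intrinsics"]);R=np.array(m["R"]);t=np.array(m["t"]).ravel()
v,u=np.mgrid[:400,:640]
p=cv2.undistortPoints(np.float32(np.c_[u.ravel(),v.ravel()]).reshape(-1,1,2),K,np.array(m["dist_coeffs"],float)).reshape(400,640,2)
W=((np.dstack([p,np.ones((400,640))])*d[...,None])-t)@R
S=np.zeros((400,640),bool); S[90:250,235:345]=True; S&=d>0
im=cv2.imread("pics/w3.png")
print(np.histogram(W[S][:,2],bins=np.arange(-.01,.15,.01)))
top=S&(abs(W[...,2]-.126)<.006); top&=~((v<125))
print("head", *rectfit(W[top]), W[top][:,2].mean(), W[top][:,:2].mean(0))
allt=S&(W[...,2]>.118); print("head+nose",*rectfit(W[allt]))
pad=S&(abs(W[...,2]-.010)<.004); print("pad/foot pts",W[pad][:,:2].min(0),W[pad][:,:2].max(0))
E
python3 l2.py top pad scanner
```

```text
(array([3278, 2969, 1186,  550,    0,    0,    0,    0,    0,    1,   52,
        718, 1639, 6076,    0]), array([-0.01,  0.  ,  0.01,  0.02,  0.03,  0.04,  0.05,  0.06,  0.07,
        0.08,  0.09,  0.1 ,  0.11,  0.12,  0.13,  0.14]))
head [0.47775116 0.36843076] (83.13416290283203, 35.994346618652344) 15.616020202636719 0.12583937760696176 [0.47926914 0.36826323]
head+nose [0.48124335 0.36809515] (89.91220092773438, 40.85487365722656) 17.316247940063477
pad/foot pts [0.4240294  0.31610205] [0.55253894 0.38069898]
pad 0.39 base 0.03 1858 [ 0.52  -0.213] [400.233 161.242] 86.92 medz 0.035
```

```bash
python3 - <<'E'
from h import *
W=np.load("W.npy")
for y0 in np.arange(.38,.6,.03):
    m=(W[...,0]>.2)&(W[...,0]<.7)&(W[...,1]>y0)&(W[...,1]<y0+.03)
    print(round(y0,2),m.sum(),W[m][:,2].max().round(3),W[m][W[m][:,2].argmax()].round(3))
E
python3 go.py .4744,.3675,.3575,-74.4 .4744,.3675,.26,-74.4
```

```text
0.38 666 0.548 [0.448 0.38  0.548]
0.41 153 0.027 [0.609 0.41  0.027]
0.44 10 -0.816 [ 0.201  0.462 -0.816]
0.47 59 -0.806 [ 0.218  0.493 -0.806]
0.5 145 -0.802 [ 0.24   0.512 -0.802]
0.53 152 -0.801 [ 0.23   0.538 -0.801]
0.56 163 -0.804 [ 0.22   0.561 -0.804]
0.59 160 -0.803 [ 0.267  0.614 -0.803]
t 38.53 p [0.4627 0.3319 0.3576] yang -71.0 tilt [-0.  0.] w 0.7
.4744,.3675,.3575,-74.4 shift mm [ 22.7 -29.8   0.1] yaw 3.4 radius 0.6
.4744,.3675,.26,-74.4 shift mm [ 0.   0.  97.5] yaw -0.0 radius 0.6
```

```bash
python3 -m pendant '[[0.06,0.0114,-0.015,0,0],[0.06,0.0114,-0.015,0,0],[0.06,0,0,0,3.4],[0.06,0,0,0.02,0],[0.06,0,0,0.02,0],[0.06,0,0,0.02,0],[0.06,0,0,0.02,0],[0.06,0,0,0.0175,0],[0.06,0,0,0,0],[0.06,0,0,0,0]]' 45
python3 go.py .4744,.3675,.26,-74.4
python3 -m pendant '[[0.02,0,0,0,0],[0.02,0,0,0,0],[0.02,0,0,0,0],[0.02,0,0,0,0],[0.02,0,0,0,0],[0.02,0,0,0,0],[0.02,0,0,0,0],[0.02,0,0,0,0],[0.02,0,0,0,0],[0.02,0,0,0,0]]'
```

```text
t: 39.37
eef_pos: [0.4743, 0.3676, 0.2595]
tool_rot: [0.0, 0.991, 0.136, -0.001]
contact_force: [-0.1, -0.1, 0.7]
gripper_width: 0.707
grasp_force: 0.0
t 39.37 p [0.4743 0.3676 0.2595] yang -74.4 tilt [-0.002  0.001] w 0.71
.4744,.3675,.26,-74.4 shift mm [ 0.1  0.1 -0.5] yaw 0.0 radius 0.6
t: 40.2
eef_pos: [0.4749, 0.3683, 0.2616]
tool_rot: [-0.001, 0.991, 0.136, 0.001]
contact_force: [-0.0, -0.7, 5.9]
gripper_width: 0.423
grasp_force: 46.2
```

```bash
python3 -m pendant '[[0.02,0,0,-0.005,0],[0.02,0,0,-0.015,0],[0.02,0,0,-0.02,0],[0.02,0,0,-0.02,0],[0.02,0,0,-0.02,0],[0.02,0,0,-0.02,0],[0.02,0,0,-0.01,0],[0.02,0,0,0,0],[0.02,0,0,0,0]]'
python3 go.py .455,0,.37,-74.4 .401,-.367,.37,-90 .401,-.367,.3345,-90
python3 - <<'E'
from h import *
im,d=bot.read_camera("wrist"); cv2.imwrite("pics/w4.png",im)
cam="wrist"; m=bot.camera_model(cam); K=np.array(m["intrinsics"]);R=np.array(m["R"]);t=np.array(m["t"]).ravel()
v,u=np.mgrid[:400,:640]
p=cv2.undistortPoints(np.float32(np.c_[u.ravel(),v.ravel()]).reshape(-1,1,2),K,np.array(m["dist_coeffs"],float)).reshape(400,640,2)
W=((np.dstack([p,np.ones((400,640))])*d[...,None])-t)@R
e=np.array(bot.get_obs()["eef_pos"])
T=toolR(); L=(W-e)@T   # tool coords
S=(abs(L[...,1])<.015)&(L[...,0]>.005)&(L[...,0]<.075)&(L[...,2]<.17)&(L[...,2]>.1)&(d>0)
q=L[S]; print(S.sum())
for x0 in np.arange(.0,.08,.01):
    k=(q[:,0]>x0)&(q[:,0]<x0+.01); print(round(x0,2),k.sum(),np.round(np.median(q[k][:,2]),4) if k.any() else "")
E
```

```text
t: 40.95
eef_pos: [0.4743, 0.3675, 0.3699]
tool_rot: [0.0, 0.991, 0.136, 0.0]
contact_force: [0.3, -0.3, -1.6]
gripper_width: 0.419
grasp_force: 45.2
t 40.95 p [0.4743 0.3675 0.3699] yang -74.4 tilt [0. 0.] w 0.42
.455,0,.37,-74.4 shift mm [-1.175e+02  3.487e+02 -1.000e-01] yaw 0.0 radius 0.455
.401,-.367,.37,-90 shift mm [-150.7  339.     0. ] yaw 15.6 radius 0.544
.401,-.367,.3345,-90 shift mm [ 0.   0.  35.5] yaw -0.0 radius 0.544
12961
0.0 1002 0.1347
0.01 2322 0.1351
0.02 2108 0.1361
0.03 2534 0.1368
0.04 2317 0.1433
0.05 2312 0.1509
0.06 366 0.16
0.07 0
```

View pics/w4.png

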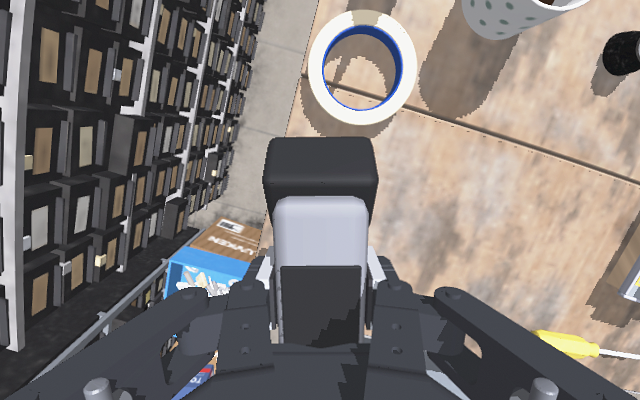

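The scanner is held straight at (320,260), perhaps 2–4° nose-down, and I'll allow for that by standing 106 mm back. Now to the blue label.

```bash
python3 -m pendant '[[0.02,-0.0098,0.0291,0,0],[0.02,-0.0098,0.0291,0,0],[0.02,-0.0098,0.0291,0,0],[0.02,-0.0098,0.0291,0,0],[0.02,-0.0098,0.0291,0,0],[0.02,-0.0098,0.0291,0,0],[0.02,-0.0098,0.0291,0,0],[0.02,-0.0098,0.0291,0,0],[0.02,-0.0098,0.0291,0,0],[0.02,-0.0098,0.0291,0,0],[0.02,-0.0098,0.0291,0,0],[0.02,-0.0098,0.0291,0,0]]'
python3 -m pendant '[[0.02,-0.0125,0.0282,0,0],[0.02,-0.0125,0.0282,0,0],[0.02,-0.0125,0.0282,0,0],[0.02,-0.0125,0.0282,0,0],[0.02,-0.0125,0.0282,0,0],[0.02,-0.0125,0.0282,0,0],[0.02,-0.0125,0.0282,0,0],[0.02,-0.0125,0.0282,0,0],[0.02,-0.0125,0.0282,0,0],[0.02,-0.0125,0.0282,0,0],[0.02,-0.0125,0.0282,0,0],[0.02,-0.0125,0.0282,0,0]]'
python3 -m pendant '[[0.02,0,0,0,5.2],[0.02,0,0,0,5.2],[0.02,0,0,0,5.2],[0.02,0,0,0,0],[0.02,0,0,0,0]]'
python3 l2.py top yellow_carton white_carton small_case blue_carton
python3 - <<'E'
from h import *
im,_=bot.read_camera("wrist")
bot.read_camera("side")
for n,z in [("blue_carton_label",.076),("small_case_label",.061),("white_carton_label",.07),("yellow_carton_label",.09)]:
  for c in ("wrist","side"):
    for x in bot.pinpoint(n,c)[:1]: print(n,c,round(x["score"],2),unproj(c,x["at"],z).round(4))
E
python3 go.py .406,-.367,.3345,-90
```

```text
t: 42.0
eef_pos: [0.4543, -0.0019, 0.3687]
tool_rot: [-0.0, 0.991, 0.136, -0.001]
contact_force: [-0.6, -0.5, -3.1]
gripper_width: 0.418
grasp_force: 45.7
t: 43.0
eef_pos: [0.4009, -0.3677, 0.3684]
tool_rot: [-0.001, 0.991, 0.136, -0.001]
contact_force: [1.3, -0.4, -1.1]
gripper_width: 0.416
grasp_force: 45.7
t: 43.42
eef_pos: [0.4016, -0.3662, 0.3688]
tool_rot: [-0.001, 1.0, 0.002, -0.001]
contact_force: [-0.5, 0.6, -2.2]
gripper_width: 0.414
grasp_force: 46.1
yellow_carton 0.69 base 0.03 735 [ 0.527 -0.067] [91.979 60.778] -2.838 medz 0.09
white_carton 0.69 base 0 39 [ 0.535 -0.161] [94.087 40.434] 28.416 medz 0.041
white_carton 0.69 base 0.03 602 [ 0.546 -0.183] [86.438 56.594] -3.024 medz 0.07
blue_carton_label wrist 0.93 [[ 0.5126 -0.3671  0.076 ]]
blue_carton_label side 0.96 [[ 0.5097 -0.3653  0.076 ]]
small_case_label wrist 0.87 [[ 0.5177 -0.27    0.061 ]]
small_case_label side 0.58 [[ 0.5184 -0.2744  0.061 ]]
white_carton_label wrist 0.72 [[ 0.5476 -0.1844  0.07  ]]
white_carton_label side 0.85 [[ 0.5447 -0.1801  0.07  ]]
yellow_carton_label wrist 0.56 [[ 0.5124 -0.3663  0.09  ]]
yellow_carton_label side 0.78 [[ 0.5296 -0.0635  0.09  ]]
t 44.17 p [ 0.4018 -0.3665  0.3701] yang -90.0 tilt [0. 0.] w 0.41
.406,-.367,.3345,-90 shift mm [ 4.2  0.5 35.6] yaw 0.0 radius 0.547
```

Something knocked the white carton out of place, to (0.546, -0.183). I'll put the scanner back on its pad, straighten the row, then scan.

```bash
python3 -m pendant '[[0.02,0.0044,-0.0306,0,0],[0.02,0.0044,-0.0306,0,0],[0.02,0.0044,-0.0306,0,0],[0.02,0.0044,-0.0306,0,0],[0.02,0.0044,-0.0306,0,0],[0.02,0.0044,-0.0306,0,0],[0.02,0.0044,-0.0306,0,0],[0.02,0.0044,-0.0306,0,0],[0.02,0.0044,-0.0306,0,0],[0.02,0.0044,-0.0306,0,0],[0.02,0.0044,-0.0306,0,0],[0.02,0.0044,-0.0306,0,0]]'
python3 -m pendant '[[0.02,0.0015,-0.03,0,0],[0.02,0.0015,-0.03,0,0],[0.02,0.0015,-0.03,0,0],[0.02,0.0015,-0.03,0,0],[0.02,0.0015,-0.03,0,0],[0.02,0.0015,-0.03,0,0],[0.02,0.0015,-0.03,0,0],[0.02,0.0015,-0.03,0,0],[0.02,0.0015,-0.03,0,0],[0.02,0.0015,-0.03,0,0],[0.02,0.0015,-0.03,0,0],[0.02,0.0015,-0.03,0,0]]'
python3 -m pendant '[[0.02,0,0,0,-5],[0.02,0,0,0,-5],[0.02,0,0,0,0],[0.02,0,0,0,0]]'
python3 l2.py top pad; python3 go.py .4724,.3615,.265,-80
```

```text
t: 45.17
eef_pos: [0.4545, 0.0021, 0.3704]
tool_rot: [0.0, 1.0, 0.0, 0.0]
contact_force: [0.4, -0.1, -1.8]
gripper_width: 0.414
grasp_force: 46.0
t: 46.17
eef_pos: [0.4725, 0.362, 0.37]
tool_rot: [0.0, 1.0, -0.0, 0.0]
contact_force: [0.7, 0.1, -2.0]
gripper_width: 0.414
grasp_force: 46.0
t: 46.5
eef_pos: [0.4726, 0.3604, 0.3699]
tool_rot: [0.0, 0.996, 0.086, -0.0]
contact_force: [0.4, -1.5, -1.7]
gripper_width: 0.413
grasp_force: 46.4
t 46.6 p [0.4727 0.3602 0.3701] yang -80.2 tilt [-0.  0.] w 0.42
.4724,.3615,.265,-80 shift mm [ -0.   -1.4 105.1] yaw -0.2 radius 0.595
```

```bash
python3 -m pendant '[[0.02,0,-0.0014,0.02,0],[0.02,0,0,0.02,0],[0.02,0,0,0.02,0],[0.02,0,0,0.02,0],[0.02,0,0,0.02,0],[0.02,0,0,0.005,0],[0.02,0,0,0.002,0],[0.02,0,0,0.001,0],[0.02,0,0,0,0],[0.02,0,0,0,0]]'
python3 -m pendant '[[0.02,0,0,0.001,0],[0.02,0,0,0.001,0],[0.02,0,0,0,0]]'
python3 -m pendant '[[0.06,0,0,0,0],[0.06,0,0,0,0],[0.06,0,0,0,0],[0.06,0,0,0,0],[0.06,0,0,0,0]]'
python3 -m pendant '[[0.06,0,0,-0.01,0],[0.06,0,0,-0.02,0],[0.06,0,0,-0.025,0],[0.06,0,0,-0.025,0],[0.06,0,0,-0.02,0]]'
python3 go.py .5,0,.36,-80 .5465,-.1835,.31,-93
```

```text
t: 47.43
eef_pos: [0.4726, 0.3624, 0.2634]
tool_rot: [-0.001, 0.996, 0.087, 0.001]
contact_force: [0.2, -0.7, -2.1]
gripper_width: 0.417
grasp_force: 46.4
t: 47.68
eef_pos: [0.4725, 0.3625, 0.2617]
tool_rot: [-0.0, 0.996, 0.087, 0.001]
contact_force: [-1.6, -1.5, 6.7]
gripper_width: 0.417
grasp_force: 47.3
t: 48.1
eef_pos: [0.4722, 0.3621, 0.2601]
tool_rot: [0.0, 0.996, 0.087, -0.0]
contact_force: [0.0, -0.1, -0.4]
gripper_width: 0.704
grasp_force: 0.0
t: 48.52
eef_pos: [0.4722, 0.3623, 0.3627]
tool_rot: [-0.001, 0.996, 0.087, 0.001]
contact_force: [0.1, 0.3, -0.3]
gripper_width: 0.702
grasp_force: 0.0
t 48.52 p [0.4722 0.3623 0.3627] yang -80.0 tilt [ 0.001 -0.001] w 0.7
.5,0,.36,-80 shift mm [-35.7 361.7   2.7] yaw 0.0 radius 0.5
.5465,-.1835,.31,-93 shift mm [ 13.9 188.8  50. ] yaw 13.0 radius 0.576
```

```bash
python3 -m pendant '[[0.068,-0.003,0.0301,0,0],[0.068,-0.003,0.0301,0,0],[0.068,-0.003,0.0301,0,0],[0.068,-0.003,0.0301,0,0],[0.068,-0.003,0.0301,0,0],[0.068,-0.003,0.0301,0,0],[0.068,-0.003,0.0301,0,0],[0.068,-0.003,0.0301,0,0],[0.068,-0.003,0.0301,0,0],[0.068,-0.003,0.0301,0,0],[0.068,-0.003,0.0301,0,0],[0.068,-0.003,0.0301,0,0]]' 40
python3 l2.py top white_carton small_case scanner pad
python3 -m pendant '[[0.068,0.002,0.027,0.0073,0],[0.068,0.002,0.027,0.0073,0],[0.068,0.002,0.027,0.0073,0],[0.068,0.002,0.027,0.0073,0],[0.068,0.002,0.027,0.0073,0],[0.068,0.002,0.027,0.0073,0],[0.068,0.002,0.027,0.0073,0],[0.068,0,0,0,6.5],[0.068,0,0,0,6.5],[0.068,0,0,0,0],[0.068,0,0,0,0]]'
python3 go.py .546,-.183,.214,-93
python3 - <<'E'
from h import *
im,_=bot.read_camera("wrist"); cv2.imwrite("pics/w5.png",im)
for n,z in [("small_case_label",.061),("white_carton_label",.07)]:
    for x in bot.pinpoint(n,"wrist")[:1]: print(n,round(x["score"],2),unproj("wrist",x["at"],z).round(4))
E
```

```text
t: 49.52
eef_pos: [0.4994, -0.0012, 0.361]
tool_rot: [0.0, 0.996, 0.087, 0.0]
contact_force: [0.7, 0.6, -1.0]
gripper_width: 0.797
grasp_force: 0.0
white_carton 0.74 base 0 57 [ 0.55  -0.183] [98.314 63.851] -6.043 medz 0.037
white_carton 0.74 base 0.03 619 [ 0.546 -0.182] [85.892 56.84 ] -2.762 medz 0.07
small_case 0.79 base 0.03 320 [ 0.518 -0.267] [61.571 43.687] -6.141 medz 0.061
scanner 0.76 base 0 220 [0.481 0.361] [97.014 44.84 ] 12.488 medz 0.119
pad 0.71 base 0 366 [0.467 0.362] [97.736 80.148] 9.846 medz 0.01
t: 50.68
eef_pos: [0.5468, -0.1819, 0.3092]
tool_rot: [-0.0, 1.0, -0.023, 0.0]
contact_force: [0.7, 0.2, 1.0]
gripper_width: 0.797
grasp_force: 0.0
t 50.68 p [ 0.5468 -0.1819  0.3092] yang -92.6 tilt [ 0. -0.] w 0.8
.546,-.183,.214,-93 shift mm [-0.7  1.2 95.2] yaw 0.4 radius 0.576
small_case_label 0.62 [[ 0.5169 -0.2666  0.061 ]]
white_carton_label 0.69 [[ 0.5458 -0.1841  0.07  ]]
```

View pics/w5.png

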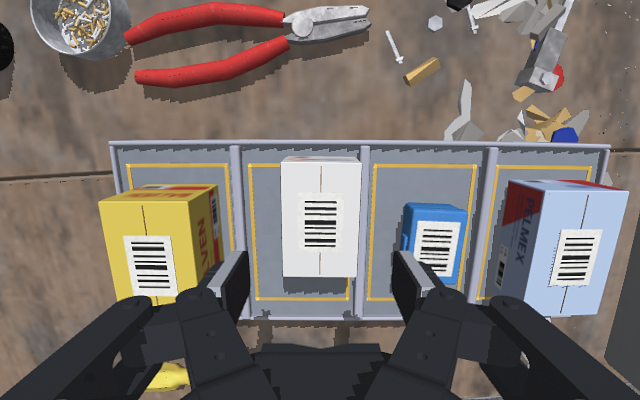

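White (321,217) has slid towards the rear and against the right rib. It is still flat and square, and there is finger room beside the case, so I'll grip it and lift it back to the middle.

```bash
python3 -m pendant '[[0.068,-0.0007,0.0012,0.02,0.4],[0.068,0,0,0.02,0],[0.068,0,0,0.02,0],[0.068,0,0,0.02,0],[0.068,0,0,0.0125,0],[0.068,0,0,0,0],[0.068,0,0,0,0],[0.04,0,0,0,0],[0.04,0,0,0,0],[0.04,0,0,0,0],[0.04,0,0,0,0],[0.04,0,0,0,0]]' 40
python3 -m pendant '[[0.04,0,0,0,0],[0.04,0,0,0,0],[0.04,0,0,0,0],[0.04,0,0,-0.01,0],[0.04,0,0,-0.01,0],[0.04,0,0,-0.01,0],[0.04,0,0,0,0],[0.04,0,0,0,0]]'
python3 go.py .523,-.166,.2475,-93 .523,-.166,.218,-93
```

```text
t: 51.83
eef_pos: [0.5463, -0.1836, 0.2179]
tool_rot: [-0.0, 1.0, -0.029, 0.001]
contact_force: [0.4, 4.4, 6.8]
gripper_width: 0.637
grasp_force: 44.7
t: 52.5
eef_pos: [0.5456, -0.1857, 0.2477]
tool_rot: [0.001, 1.0, -0.03, 0.001]
contact_force: [0.4, -0.2, -2.3]
gripper_width: 0.642
grasp_force: 43.8
t 52.5 p [ 0.5456 -0.1857  0.2477] yang -93.5 tilt [0.002 0.001] w 0.64
.523,-.166,.2475,-93 shift mm [-23.8 -18.3   0.2] yaw -0.5 radius 0.549
.523,-.166,.218,-93 shift mm [ 0.   0.  29.5] yaw -0.0 radius 0.549
```

```bash
python3 -m pendant '[[0.04,-0.008,-0.0061,0,-0.5],[0.04,-0.008,-0.0061,0,0],[0.04,-0.0078,-0.0061,0,0],[0.04,0,0,0,0],[0.04,0,0,0.01,0],[0.04,0,0,0.01,0],[0.04,0,0,0.007,0],[0.04,0,0,0.0015,0],[0.04,0,0,0,0],[0.04,0,0,0,0]]'
python3 -m pendant '[[0.066,0,0,0,0],[0.066,0,0,0,0],[0.066,0,0,0,0],[0.066,0,0,0,0],[0.066,0,0,-0.01,0],[0.066,0,0,-0.02,0],[0.066,0,0,-0.03,0],[0.066,0,0,-0.03,0],[0.066,0,0,-0.03,0],[0.066,0,0,-0.025,0],[0.066,0,0,0,0]]'
python3 go.py .48,.08,.363,-93  .4722,.3623,.363,-80
```

```text
t: 53.33
eef_pos: [0.5226, -0.1654, 0.2175]
tool_rot: [0.0, 1.0, -0.025, -0.001]
contact_force: [-2.2, 1.2, 5.8]
gripper_width: 0.644
grasp_force: 45.4
t: 54.25
eef_pos: [0.5243, -0.1654, 0.3693]
tool_rot: [0.001, 1.0, -0.025, 0.005]
contact_force: [0.9, -1.1, -0.1]
gripper_width: 0.776
grasp_force: 0.0
t 54.25 p [ 0.5243 -0.1654  0.3693] yang -92.9 tilt [0.01  0.002] w 0.78
.48,.08,.363,-93 shift mm [ -56.6 -242.9    6.3] yaw 0.1 radius 0.487
.4722,.3623,.363,-80 shift mm [ -22.6 -281.5    0. ] yaw -13.0 radius 0.595
```

```bash
python3 -m pendant '[[0.06,-0.0063,-0.027,0.0005,0],[0.06,-0.0063,-0.027,0.0005,0],[0.06,-0.0063,-0.027,0.0005,0],[0.06,-0.0063,-0.027,0.0005,0],[0.06,-0.0063,-0.027,0.0005,0],[0.06,-0.0063,-0.027,0.0005,0],[0.06,-0.0063,-0.027,0.0005,0],[0.06,-0.0063,-0.027,0.0005,0],[0.06,-0.0063,-0.027,0.0005,0]]'
python3 -m pendant '[[0.06,-0.0022,-0.028,0,0],[0.06,-0.0022,-0.028,0,0],[0.06,-0.0022,-0.028,0,0],[0.06,-0.0022,-0.028,0,0],[0.06,-0.0022,-0.028,0,0],[0.06,-0.0022,-0.028,0,0],[0.06,-0.0022,-0.028,0,0],[0.06,-0.0022,-0.028,0,0],[0.06,0,0,0,-6.5],[0.06,0,0,0,-6.5],[0.06,0,0,0,0],[0.06,0,0,0,0]]'
python3 l2.py top yellow_carton white_carton small_case blue_carton scanner
cat > head.py <<'E'
from h import *
o=bot.get_obs(); im,d=bot.read_camera("wrist")
m=bot.camera_model("wrist"); K=np.array(m["intrinsics"]);R=np.array(m["R"]);t=np.array(m["t"]).ravel()
v,u=np.mgrid[:400,:640]
p=cv2.undistortPoints(np.float32(np.c_[u.ravel(),v.ravel()]).reshape(-1,1,2),K,np.array(m["dist_coeffs"],float)).reshape(400,640,2)
W=((np.dstack([p,np.ones((400,640))])*d[...,None])-t)@R
L=(W-np.array(o["eef_pos"]))@toolR()
S=(abs(L[...,1])<.035)&(abs(L[...,0])<.09)&(d>0)&(W[...,2]>.1)&(W[...,2]<.2)
top=S&(abs(W[...,2]-.126)<.005); cv2.imwrite("pics/w6.png",im)
if top.sum()>50:
    q=W[top]; A=np.c_[q[:,:2]-q[:,:2].mean(0),np.ones(len(q))]; print("plane slope",np.linalg.lstsq(A,q[:,2],rcond=None)[0].round(4))
    print("head",*rectfit(q))
E
python3 head.py; python3 go.py .4722,.3623,.26,-80
```

```text
t: 55.0
eef_pos: [0.4777, 0.0816, 0.3589]
tool_rot: [0.0, 1.0, -0.025, 0.0]
contact_force: [0.2, -0.1, -0.4]
gripper_width: 0.702
grasp_force: 0.0
t: 56.0
eef_pos: [0.472, 0.3047, 0.3585]
tool_rot: [0.0, 0.996, 0.086, -0.0]
contact_force: [0.3, -0.0, -0.0]
gripper_width: 0.7
grasp_force: 0.0
yellow_carton 0.58 base 0.03 715 [ 0.527 -0.068] [90.674 60.825] -2.806 medz 0.09
white_carton 0.93 base 0 32 [ 0.523 -0.156] [96.292 47.21 ] 8.233 medz 0.042
white_carton 0.93 base 0.03 614 [ 0.522 -0.166] [86.113 56.724] -2.558 medz 0.07
small_case 0.6 base 0.03 302 [ 0.519 -0.266] [61.106 41.168] -7.348 medz 0.061
blue_carton 0.69 base 0 73 [ 0.499 -0.341] [114.286  50.155] 27.9 medz 0.045
blue_carton 0.69 base 0.03 873 [ 0.512 -0.367] [102.034  68.174] -3.377 medz 0.075
t 56.35 p [0.472  0.3047 0.3586] yang -80.0 tilt [0. 0.] w 0.7
.4722,.3623,.26,-80 shift mm [ 10.2 -56.6  98.6] yaw 0.0 radius 0.595
```

The row is neat again. I'll line up over the scanner and check its pose.

```bash
python3 -m pendant '[[0.06,0.005,-0.028,0,0],[0.06,0.005,-0.028,0,0],[0.06,0,0,0,0],[0.06,0,0,0,0]]'; python3 head.py; python3 go.py .4722,.3623,.26,-80
```

```text
t: 56.68
eef_pos: [0.4712, 0.3636, 0.3585]
tool_rot: [-0.001, 0.996, 0.089, -0.0]
contact_force: [0.0, -0.9, -0.3]
gripper_width: 0.704
grasp_force: 0.0
plane slope [-0.0208 -0.0038  0.1258]
head [0.47477029 0.36040955] (78.34193420410156, 35.3411750793457) 10.165109634399414
t 56.73 p [0.4717 0.3621 0.3583] yang -79.8 tilt [-0.  0.] w 0.7
.4722,.3623,.26,-80 shift mm [ 0.5 -0.1 98.3] yaw 0.2 radius 0.595
```

View pics/w6.png

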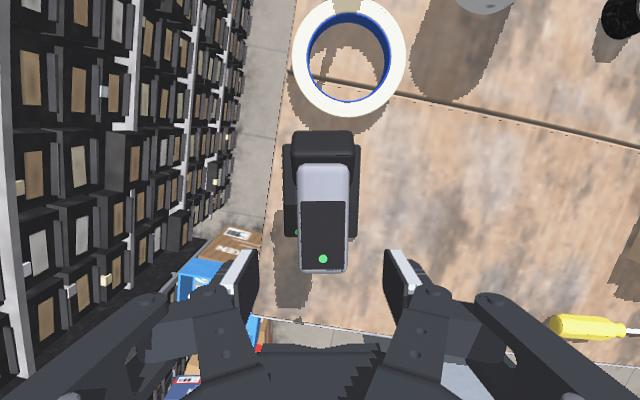

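The scanner (323,215) stands upright and centred on the pad. I'll pick it up again and go to the blue label.

```bash
python3 -m pendant '[[0.06,0.0005,0.0014,0.02,0],[0.06,0,0,0.02,0],[0.06,0,0,0.02,0],[0.06,0,0,0.02,0],[0.06,0,0,0.018,0],[0.06,0,0,0,0],[0.02,0,0,0,0],[0.02,0,0,0,0],[0.02,0,0,0,0],[0.02,0,0,0,0],[0.02,0,0,0,0],[0.02,0,0,0,0]]' 50
python3 -m pendant '[[0.02,0,0,0,0],[0.02,0,0,0,0],[0.02,0,0,-0.005,0],[0.02,0,0,-0.015,0],[0.02,0,0,-0.02,0],[0.02,0,0,-0.02,0],[0.02,0,0,-0.02,0],[0.02,0,0,-0.02,0],[0.02,0,0,-0.01,0],[0.02,0,0,0,0]]'
python3 -m pendant '[[0.02,-0.0067,0.0293,0,0],[0.02,-0.0067,0.0293,0,0],[0.02,-0.0067,0.0293,0,0],[0.02,-0.0067,0.0293,0,0],[0.02,-0.0067,0.0293,0,0],[0.02,-0.0067,0.0293,0,0],[0.02,-0.0067,0.0293,0,0],[0.02,-0.0067,0.0293,0,0],[0.02,-0.0067,0.0293,0,0],[0.02,-0.0067,0.0293,0,0],[0.02,-0.0067,0.0293,0,0],[0.02,-0.0067,0.0293,0,0]]'
python3 -m pendant '[[0.02,-0.0093,0.0294,0,0],[0.02,-0.0093,0.0294,0,0],[0.02,-0.0093,0.0294,0,0],[0.02,-0.0093,0.0294,0,0],[0.02,-0.0093,0.0294,0,0],[0.02,-0.0093,0.0294,0,0],[0.02,-0.0093,0.0294,0,0],[0.02,-0.0093,0.0294,0,0],[0.02,-0.0093,0.0294,0,0],[0.02,-0.0093,0.0294,0,0],[0.02,-0.0093,0.0294,0,0],[0.02,-0.0093,0.0294,0,0]]'
python3 -m pendant '[[0.02,0,0,0,5],[0.02,0,0,0,5],[0.02,0,0,0,0],[0.02,0,0,0,0]]'
python3 go.py .406,-.367,.3345,-90
python3 - <<'E'
from h import *
o=bot.get_obs(); im,d=bot.read_camera("wrist")
m=bot.camera_model("wrist"); K=np.array(m["intrinsics"]);R=np.array(m["R"]);t=np.array(m["t"]).ravel()
v,u=np.mgrid[:400,:640]
p=cv2.undistortPoints(np.float32(np.c_[u.ravel(),v.ravel()]).reshape(-1,1,2),K,np.array(m["dist_coeffs"],float)).reshape(400,640,2)
L=(((np.dstack([p,np.ones((400,640))])*d[...,None])-t)@R-np.array(o["eef_pos"]))@toolR()
q=L[(abs(L[...,1])<.013)&(L[...,0]>.008)&(L[...,0]<.036)&(abs(L[...,2]-.136)<.008)&(d>0)]
print("head-top slope",np.polyfit(q[:,0],q[:,2],1).round(4))
for n,z in [("blue_carton_label",.076),("small_case_label",.061)]:
    for x in bot.pinpoint(n,"wrist")[:1]: print(n,round(x["score"],2),unproj("wrist",x["at"],z).round(4))
E
```

```text
t: 57.73
eef_pos: [0.473, 0.3607, 0.2616]
tool_rot: [-0.0, 0.996, 0.088, 0.001]
contact_force: [-1.1, -1.0, 4.8]
gripper_width: 0.415
grasp_force: 56.3
t: 58.57
eef_pos: [0.473, 0.3611, 0.3729]
tool_rot: [-0.001, 0.996, 0.088, 0.002]
contact_force: [-0.1, 0.6, -1.7]
gripper_width: 0.416
grasp_force: 55.5
t: 59.57
eef_pos: [0.4544, -0.0013, 0.3693]
tool_rot: [-0.0, 0.996, 0.088, -0.001]
contact_force: [1.1, 0.0, -2.4]
gripper_width: 0.413
grasp_force: 55.5
t: 60.57
eef_pos: [0.4065, -0.3678, 0.369]
tool_rot: [-0.001, 0.996, 0.088, -0.001]
contact_force: [0.6, -0.5, -1.9]
gripper_width: 0.409
grasp_force: 55.5
t: 60.9
eef_pos: [0.4072, -0.3662, 0.3693]
tool_rot: [-0.001, 1.0, 0.002, -0.001]
contact_force: [0.6, 0.5, -1.5]
gripper_width: 0.416
grasp_force: 55.3
t 60.9 p [ 0.4072 -0.3662  0.3693] yang -89.7 tilt [-0.002 -0.001] w 0.42
.406,-.367,.3345,-90 shift mm [-1.2  0.8 34.8] yaw 0.3 radius 0.547
head-top slope [0.0572 0.1337]
blue_carton_label 0.61 [[ 0.5133 -0.3659  0.076 ]]
small_case_label 0.97 [[ 0.5207 -0.267   0.061 ]]
```

```bash
python3 -m pendant '[[0.02,0,0.0008,0.012,0.3],[0.02,0,0,0.012,0],[0.02,0,0,0.011,0],[0.02,0,0,0,0],[0.02,0,0,0,0],[0.02,0,0,0,0],[0.02,0,0,0,0],[0.02,0,0,0,0],[0.02,0,0,0,0],[0.02,0,0,0,0],[0.02,0,0,0,0],[0.02,0,0,0,0]]'
python3 -m pendant '[[0.02,0,0,0,0],[0.02,0,0,0,0],[0.02,0,0,0,0],[0.02,0,0,0,0],[0.02,0,0,0,0],[0.02,0,0,0,0],[0.02,0,0,0,0],[0.02,0,0,0,0]]'
python3 - <<'E'
from h import *
im,_=bot.read_camera("side"); cv2.imwrite("pics/s2.png",cv2.resize(im[200:400,240:480],None,fx=3,fy=3,interpolation=cv2.INTER_CUBIC))
# predicted window & label in side crop
e=np.array(bot.get_obs()["eef_pos"]); w=e+[.0505,0,-.1725]
print((proj("side",[w,[.512,-.367,.076]])-[240,200])*3)
for x in bot.pinpoint("window","side")[:1]: print(x["score"],(np.array(x["at"])-[240,200])*3)
E
python3 go.py .406,-.367,.37,-90 .446,-.135,.37,-50 .446,-.135,.3485,-50
```

```text
t: 62.05
eef_pos: [0.4074, -0.3675, 0.3356]
tool_rot: [0.0, 1.0, -0.002, 0.0]
contact_force: [0.5, -0.6, -1.6]
gripper_width: 0.418
grasp_force: 55.4
t: 62.72
eef_pos: [0.4075, -0.3674, 0.3355]
tool_rot: [0.0, 1.0, -0.002, 0.0]
contact_force: [-0.4, 0.6, -2.3]
gripper_width: 0.415
grasp_force: 55.4
[[240.39870245 219.5942514 ]
 [330.16642353 324.06250413]]
0.54 [308.7 229.2]
t 62.82 p [ 0.4074 -0.3674  0.3355] yang -90.2 tilt [0. 0.] w 0.41
.406,-.367,.37,-90 shift mm [ -1.4  -0.4 -34.5] yaw -0.2 radius 0.547
.446,-.135,.37,-50 shift mm [  40. -232.    0.] yaw -40.0 radius 0.466
.446,-.135,.3485,-50 shift mm [ 0.   0.  21.5] yaw -0.0 radius 0.466
```

View pics/s2.png

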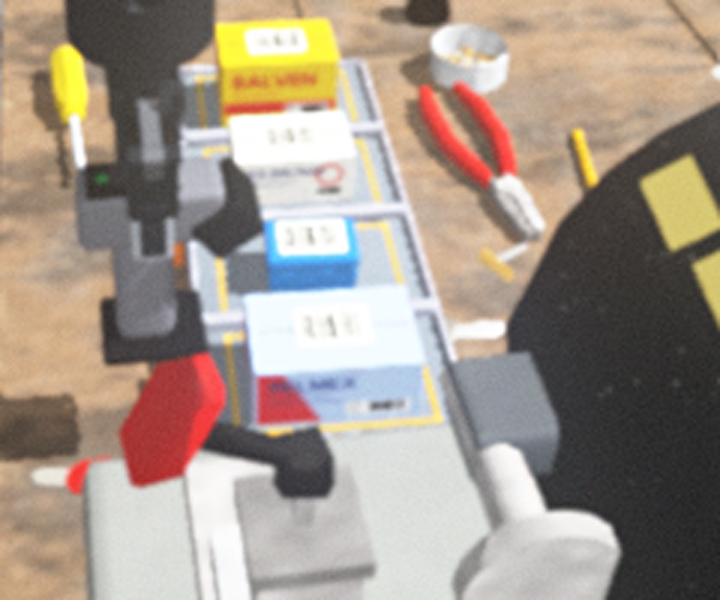

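The side view shows the scanner held upright in front of the blue carton, nose at (230,220) and label at (330,324), aimed as predicted. Yellow is next.

```bash
python3 -m pendant '[[0.02,0,0,-0.0115,0],[0.02,0,0,-0.0115,0],[0.02,0,0,-0.0115,0],[0.02,0.005,-0.029,0,0],[0.02,0.005,-0.029,0,0],[0.02,0.005,-0.029,0,0],[0.02,0.005,-0.029,0,0],[0.02,0.005,-0.029,0,0],[0.02,0.005,-0.029,0,0],[0.02,0.005,-0.029,0,0],[0.02,0.004,-0.029,0,0]]'
python3 -m pendant '[[0.02,0,0,0,-6.6],[0.02,0,0,0,-6.6],[0.02,0,0,0,-6.6],[0.02,0,0,0,-6.6],[0.02,0,0,0,-6.6],[0.02,0,0,0,-6.7],[0.02,0,0,0,0],[0.02,0,0,0,0],[0.02,0,0,0,0]]'
python3 l2.py top yellow_carton white_carton small_case blue_carton
python3 go.py .446,-.135,.3485,-50
```

```text
t: 63.73
eef_pos: [0.4476, -0.1342, 0.3717]
tool_rot: [0.0, 1.0, -0.002, 0.001]
contact_force: [-0.3, 0.6, -2.8]
gripper_width: 0.415
grasp_force: 55.4
t: 64.48
eef_pos: [0.4473, -0.1356, 0.3707]
tool_rot: [0.0, 0.942, 0.336, 0.0]
contact_force: [-0.2, -0.3, -1.7]
gripper_width: 0.416
grasp_force: 55.6
yellow_carton 0.65 base 0.03 730 [ 0.527 -0.067] [90.816 60.491] -3.204 medz 0.09
white_carton 0.66 base 0 81 [ 0.516 -0.373] [113.461  83.132] -2.954 medz 0.039
white_carton 0.66 base 0.03 771 [ 0.512 -0.367] [102.373  69.154] -2.767 medz 0.074
blue_carton 0.93 base 0 70 [ 0.498 -0.343] [116.639  52.513] 29.695 medz 0.046
blue_carton 0.93 base 0.03 877 [ 0.512 -0.367] [102.373  69.154] -2.767 medz 0.075
t 64.73 p [ 0.4472 -0.1355  0.3701] yang -50.5 tilt [-0.  0.] w 0.42
.446,-.135,.3485,-50 shift mm [-0.6 -1.1 21.6] yaw -0.5 radius 0.466
```

```bash
python3 -m pendant '[[0.02,-0.0006,-0.0011,0.011,-0.5],[0.02,0,0,0.0105,0],[0.02,0,0,0,0],[0.02,0,0,0,0],[0.02,0,0,0,0],[0.02,0,0,0,0],[0.02,0,0,0,0],[0.02,0,0,0,0],[0.02,0,0,0,0],[0.02,0,0,0,0],[0.02,0,0,0,0],[0.02,0,0,0,0]]'
python3 -m pendant '[[0.02,0,0,0,0],[0.02,0,0,0,0],[0.02,0,0,0,0],[0.02,0,0,0,0],[0.02,0,0,0,0],[0.02,0,0,0,0],[0.02,0,0,0,0],[0.02,0,0,0,0]]'
python3 - <<'E'
from h import *
bot.read_camera("wrist")
for n,z in [("yellow_carton_label",.09),("white_carton_label",.07)]:
    for x in bot.pinpoint(n,"wrist")[:1]: print(n,round(x["score"],2),unproj("wrist",x["at"],z).round(4))
E
python3 go.py .42,-.1934,.3485,-75 .42,-.1934,.3285,-75
```

```text
t: 65.73
eef_pos: [0.446, -0.1351, 0.3486]
tool_rot: [0.0, 0.94, 0.342, 0.0]
contact_force: [-0.3, -0.2, -1.5]
gripper_width: 0.414
grasp_force: 55.4
t: 66.4
eef_pos: [0.446, -0.1351, 0.3485]
tool_rot: [0.0, 0.94, 0.342, 0.0]
contact_force: [-0.1, 0.3, -1.8]
gripper_width: 0.419
grasp_force: 55.4
yellow_carton_label 0.73 [[ 0.5291 -0.0685  0.09  ]]
white_carton_label 0.57 [[ 0.5241 -0.1673  0.07  ]]
t 66.55 p [ 0.446  -0.1351  0.3485] yang -50.0 tilt [-0. -0.] w 0.42
.42,-.1934,.3485,-75 shift mm [-57.4  27.9  -0. ] yaw 25.0 radius 0.462
.42,-.1934,.3285,-75 shift mm [ 0.  0. 20.] yaw -0.0 radius 0.462
```

```bash
python3 -m pendant '[[0.02,-0.0192,0.0093,0,0],[0.02,-0.0191,0.0093,0,0],[0.02,-0.0191,0.0093,0,0],[0.02,0,0,0,6.25],[0.02,0,0,0,6.25],[0.02,0,0,0,6.25],[0.02,0,0,0,6.25],[0.02,0,0,0.01,0],[0.02,0,0,0.01,0],[0.02,0,0,0,0],[0.02,0,0,0,0],[0.02,0,0,0,0]]'
python3 go.py .42,-.1934,.3285,-75
python3 -m pendant '[[0.02,0,0,0,0],[0.02,0,0,0,0],[0.02,0,0,0,0],[0.02,0,0,0,0],[0.02,0,0,0,0],[0.02,0,0,0,0],[0.02,0,0,0,0],[0.02,0,0,0,0],[0.02,0,0,0,0],[0.02,0,0,0,0],[0.02,0,0,0,0],[0.02,0,0,0,0]]'
python3 -m pendant '[[0.02,0,0,0,0],[0.02,0,0,0,0]]'
python3 go.py .413,-.267,.3285,-90 .413,-.267,.3195,-90
```

```text
t: 67.55
eef_pos: [0.4199, -0.1933, 0.3282]
tool_rot: [-0.0, 0.991, 0.131, -0.0]
contact_force: [0.3, 1.2, -1.8]
gripper_width: 0.418
grasp_force: 55.4
t 67.55 p [ 0.4199 -0.1933  0.3282] yang -74.9 tilt [-0.001 -0.001] w 0.42
.42,-.1934,.3285,-75 shift mm [ 0.   0.1 -0.3] yaw 0.1 radius 0.462
t: 68.55
eef_pos: [0.42, -0.1934, 0.3285]
tool_rot: [-0.0, 0.991, 0.131, -0.0]
contact_force: [-0.4, -0.8, -1.7]
gripper_width: 0.41
grasp_force: 55.4
t: 68.72
eef_pos: [0.42, -0.1934, 0.3285]
tool_rot: [-0.0, 0.991, 0.131, 0.0]
contact_force: [-0.6, -0.2, -1.4]
gripper_width: 0.413
grasp_force: 55.4
t 68.72 p [ 0.42   -0.1934  0.3285] yang -75.0 tilt [ 0. -0.] w 0.41
.413,-.267,.3285,-90 shift mm [-25.8  69.3  -0. ] yaw 15.0 radius 0.492
.413,-.267,.3195,-90 shift mm [0. 0. 9.] yaw -0.0 radius 0.492
```

```bash
python3 -m pendant '[[0.02,-0.0086,0.0231,0,0],[0.02,-0.0086,0.0231,0,0],[0.02,-0.0086,0.0231,0,0],[0.02,0,0,0,5],[0.02,0,0,0,5],[0.02,0,0,0,5],[0.02,0,0,0.009,0],[0.02,0,0,0,0],[0.02,0,0,0,0],[0.02,0,0,0,0]]'
python3 go.py .413,-.267,.3195,-90
python3 -m pendant '[[0.02,0,0,0,0],[0.02,0,0,0,0],[0.02,0,0,0,0],[0.02,0,0,0,0],[0.02,0,0,0,0],[0.02,0,0,0,0],[0.02,0,0,0,0],[0.02,0,0,0,0],[0.02,0,0,0,0],[0.02,0,0,0,0],[0.02,0,0,0,0],[0.02,0,0,0,0]]'
python3 -m pendant '[[0.02,0,0,0,0],[0.02,0,0,0,0]]'
python3 - <<'E'
from h import *
bot.read_camera("wrist")
for n,z in [("small_case_label",.061),("blue_carton_label",.076)]:
    for x in bot.pinpoint(n,"wrist")[:1]: print(n,round(x["score"],2),unproj("wrist",x["at"],z).round(4))
E
python3 go.py .413,-.267,.37,-90 .455,0,.37,-90 .4725,.3615,.37,-80 .4725,.3615,.264,-80
```

```text
t: 69.55
eef_pos: [0.413, -0.2668, 0.3192]
tool_rot: [-0.0, 1.0, 0.001, -0.0]
contact_force: [0.0, -0.3, -2.3]
gripper_width: 0.416
grasp_force: 55.3
t 69.55 p [ 0.413  -0.2668  0.3192] yang -89.9 tilt [-0.001 -0.   ] w 0.42
.413,-.267,.3195,-90 shift mm [ 0.   0.2 -0.3] yaw 0.1 radius 0.492
t: 70.55
eef_pos: [0.413, -0.267, 0.3195]
tool_rot: [0.0, 1.0, 0.0, 0.0]
contact_force: [-1.1, 0.7, -1.2]
gripper_width: 0.414
grasp_force: 55.4
t: 70.72
eef_pos: [0.413, -0.267, 0.3195]
tool_rot: [0.0, 1.0, 0.0, 0.0]
contact_force: [0.0, 0.4, -3.4]
gripper_width: 0.416
grasp_force: 55.4
small_case_label 0.95 [[ 0.5176 -0.269   0.061 ]]
blue_carton_label 0.59 [[ 0.3621 -0.268   0.076 ]]
t 70.87 p [ 0.413  -0.267   0.3195] yang -90.0 tilt [0. 0.] w 0.42
.413,-.267,.37,-90 shift mm [ -0.    0.  -50.5] yaw 0.0 radius 0.492
.455,0,.37,-90 shift mm [  42. -267.    0.] yaw -0.0 radius 0.455
.4725,.3615,.37,-80 shift mm [  17.5 -361.5    0. ] yaw -10.0 radius 0.595
.4725,.3615,.264,-80 shift mm [  0.   0. 106.] yaw -0.0 radius 0.595
```

All four labels have been held for more than a second. Now the scanner goes back to its pad.

```bash
python3 -m pendant '[[0.02,0,0,-0.017,0],[0.02,0,0,-0.017,0],[0.02,0,0,-0.0165,0],[0.02,0.0047,-0.0297,0,0],[0.02,0.0047,-0.0297,0,0],[0.02,0.0047,-0.0297,0,0],[0.02,0.0047,-0.0297,0,0],[0.02,0.0047,-0.0297,0,0],[0.02,0.0047,-0.0297,0,0],[0.02,0.0047,-0.0297,0,0],[0.02,0.0047,-0.0297,0,0],[0.02,0.0047,-0.0297,0,0]]'
python3 -m pendant '[[0.02,0.0015,-0.0301,0,0],[0.02,0.0015,-0.0301,0,0],[0.02,0.0015,-0.0301,0,0],[0.02,0.0015,-0.0301,0,0],[0.02,0.0015,-0.0301,0,0],[0.02,0.0015,-0.0301,0,0],[0.02,0.0015,-0.0301,0,0],[0.02,0.0015,-0.0301,0,0],[0.02,0.0015,-0.0301,0,0],[0.02,0.0015,-0.0301,0,0],[0.02,0.0015,-0.0301,0,0],[0.02,0.0015,-0.0301,0,0]]'
python3 -m pendant '[[0.02,0,0,0,-5],[0.02,0,0,0,-5],[0.02,0,0,0,0],[0.02,0,0,0,0]]'
python3 l2.py top yellow_carton white_carton small_case blue_carton
python3 go.py .4725,.3615,.264,-80
```

```text
t: 71.87
eef_pos: [0.4551, 0.0017, 0.3701]
tool_rot: [0.0, 1.0, 0.0, 0.0]
contact_force: [1.2, 0.3, -1.3]
gripper_width: 0.418
grasp_force: 55.4
t: 72.87
eef_pos: [0.4731, 0.3628, 0.3698]
tool_rot: [0.0, 1.0, -0.0, -0.0]
contact_force: [-0.6, 0.6, -1.4]
gripper_width: 0.415
grasp_force: 55.4
t: 73.2
eef_pos: [0.4732, 0.3612, 0.3697]
tool_rot: [0.0, 0.996, 0.086, -0.0]
contact_force: [-0.5, -0.6, -1.8]
gripper_width: 0.416
grasp_force: 55.6
yellow_carton 0.91 base 0.03 731 [ 0.527 -0.067] [91.435 60.649] -2.815 medz 0.09
white_carton 0.59 base 0.03 617 [ 0.522 -0.166] [85.94  55.722] -2.298 medz 0.07
small_case 0.93 base 0 32 [ 0.522 -0.272] [65.032 49.732] 2.177 medz 0.031
small_case 0.93 base 0.03 320 [ 0.519 -0.267] [61.54  42.586] -5.199 medz 0.061
blue_carton 0.59 base 0 63 [ 0.494 -0.344] [112.114  52.546] 31.741 medz 0.046
blue_carton 0.59 base 0.03 868 [ 0.512 -0.367] [101.023  68.716] -2.275 medz 0.075
t 73.45 p [0.4733 0.3611 0.3701] yang -80.1 tilt [0. 0.] w 0.42
.4725,.3615,.264,-80 shift mm [ -0.7  -0.5 106.1] yaw -0.1 radius 0.595
```

```bash
python3 -m pendant '[[0.02,-0.0007,-0.0005,0.02,0],[0.02,0,0,0.02,0],[0.02,0,0,0.02,0],[0.02,0,0,0.02,0],[0.02,0,0,0.02,0],[0.02,0,0,0.005,0],[0.02,0,0,0.002,0],[0.02,0,0,0.001,0],[0.02,0,0,0,0],[0.02,0,0,0.001,0],[0.02,0,0,0.001,0],[0.02,0,0,0,0]]'
python3 -m pendant '[[0.06,0,0,0,0],[0.06,0,0,0,0],[0.06,0,0,0,0],[0.06,0,0,0,0],[0.06,0,0,0,0]]'
python3 -m pendant '[[0.06,0,0,-0.01,0],[0.06,0,0,-0.02,0],[0.06,0,0,-0.025,0],[0.06,0,0,-0.025,0],[0.06,0,0,-0.02,0],[0.06,0,0,0,0],[0.06,0,0,0,0]]'
python3 head.py; python3 go.py
```

```text
t: 74.45
eef_pos: [0.4727, 0.3624, 0.2616]
tool_rot: [-0.001, 0.996, 0.087, 0.001]
contact_force: [-1.7, -0.4, 5.8]
gripper_width: 0.418
grasp_force: 55.9
t: 74.87
eef_pos: [0.4724, 0.3619, 0.26]
tool_rot: [-0.0, 0.996, 0.087, 0.0]
contact_force: [-0.2, 1.1, -1.6]
gripper_width: 0.705
grasp_force: 0.0
t: 75.45
eef_pos: [0.4725, 0.3622, 0.3618]
tool_rot: [-0.001, 0.996, 0.087, 0.001]
contact_force: [-0.3, -0.4, -0.7]
gripper_width: 0.704
grasp_force: 0.0
plane slope [-0.0212 -0.0006  0.1247]
head [0.47325391 0.36248535] (77.66030883789062, 34.42539596557617) 10.383971214294434
t 75.5 p [0.4723 0.3618 0.3604] yang -80.0 tilt [ 0.001 -0.   ] w 0.7
```

View pics/w6.png

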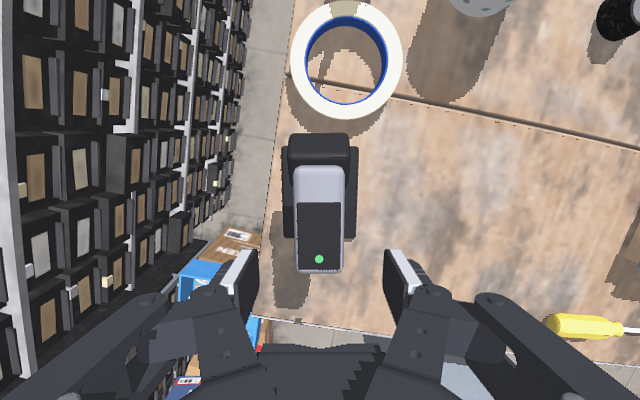

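The scanner (319,218) stands upright and central on its pad, and the tape is untouched. I'll check the row once more and hand in.

```bash
python3 l2.py top yellow_carton white_carton small_case blue_carton | grep 0.03; python3 -c "
from station import bot
print(bot.hand_in())"
```

```text
yellow_carton 0.56 base 0.03 729 [ 0.527 -0.067] [91.198 60.783] -2.738 medz 0.09
white_carton 0.71 base 0.03 623 [ 0.523 -0.166] [86.501 56.202] -2.487 medz 0.07
small_case 0.71 base 0.03 314 [ 0.519 -0.266] [61.877 43.257] -4.773 medz 0.061
blue_carton 0.56 base 0.03 880 [ 0.513 -0.368] [102.574  69.296] -3.305 medz 0.075
the job is handed in; nothing more can be done
None
```

I handed the job in with all four cartons in their bays, including the white one, which I re-centred after it was knocked. I held the scanner on each label for over a second in the required order, then stood it back on its pad; nothing confirmed the reads, and hand-in returned no verdict.

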